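# Reload the plate-clamping fixture in the spectacle workshop

## Robot

A 6-joint arm with a two-finger parallel gripper is mounted at the origin on the work surface. World frame = base frame: x ahead of the robot, y to its left, z up, the work surface at z = 0. Lengths are in m, angles in rad, forces in N, time in s.
With the tool pointing down it reaches from about 0.3 to 0.775 m from the base axis. Payload 14.6 kg.
Tool frame: the origin (TCP) lies midway between the tips of the shut fingers; the grasp point (between the pads) lies 19 mm behind it; z points along the fingers, y is the line along which they close (so a half turn about z gives the same grasp; the last joint's range is limited). The gripper opens to 94 mm and grips with 3 to 60 N. Pads are 16 mm wide; open, the fingers measure 119 mm over their backs; the gripper's body (75 mm by 177 mm) begins 78 mm behind the grasp point.
Start: joints at [-1.2, 0.3, 1.521, -0, 1.321, -0.067], TCP at [0.233, -0.498, 0.205] pointing down, gripper open.
Joint ranges: [-3.03, 3.03], [-0.79, 2.21], [0.23, 2.52], [-1.04, 4.18], [0, 3.07], [-2.55, 2.55]. Speed limits (rad/s): [2.22, 2.22, 2.57, 3.14, 3.14, 3.14].

## Interface

Orientations are given as a unit quaternion [x, y, z, w].
In Python, from plant import bot gives the robot as it stands.
- The arm moves only by the tool servo_tool, never from a script. Its argument "increments" is a list that holds one entry, the list of rows, each a list of 5 numbers: the shift along the tool's x, y, z each as a share of 8 cm, from -1 to 1, then the turn about the tool's z as a share of 60 degrees, from -1 to 1, then the opening, from -1 (shut) to 1 (fully open). In form: [[[dx, dy, dz, yaw, claw], ...]]. A call has 1 to 20 rows; each row shifts and turns the commanded pose from where the row before left it, along the tool's axes as they then stand; what a row does not reach is not made up. A row lasts 1/8 s, in which the tool goes at most 62.5 mm and 10.7 degrees, less where a joint would pass 70% of its speed; a pose out of reach is approached as far as the arm can. A call with a number of a shift or a turn outside -1 to 1 is refused whole. A call with a gripper value outside its range is refused whole. The fingers move at their own pace and stop on an object; "grip_force" is the grip in N (left out, the last holds). Time passes only in rows, so rows that do not move let the fingers close. It gives the time, the measured TCP pose, the force, the opening and the grip force at its end, in the units of the state.
- bot.read_state(): the state, without advancing time (a new reading comes with each control period).
- bot.snapshot(name): name is "side" or "top"; returns a dict with "color" (480x640x3 uint8, red, green, blue), "fx", "fy", "cx", "cy" (pixels), "k1" (the pictures are not rectified: a ray, as slopes to the right and down, at radius r is drawn at 1 + k1 r^2 times it, then the intrinsics apply), "rvec" (rotation vector, rad) and "tvec" (3), from world to camera coordinates, as OpenCV has them. Camera axes: x right, y down, z forward; pixel columns grow to the right and rows downward; lengths in m; the calibration is good to about 2 mm. A picture is of the moment at which its call begins. There is no depth.
- bot.sign_off(): hands the job in; it is judged then, once.
Trained networks look in the newest picture that a camera, given by its name, has taken for a name from the list of things; names that differ only in an ending like _2 or _b are one class to them, and where a whole thing is asked for, a point or a joint stands for the part that bears it (a point fixed in the world has none). Each returns a list of dicts, best first, with "p" (0 to 1); they miss things now and then, are a little off and sometimes report something else, mostly with a low value. They report only what shows in the picture. A call takes as long as a camera call. They do not tell look-alikes from the thing itself.
- bot.spot_in(camera, thing): "rect" ([left, top, right, bottom] in pixels, round what is visible of it).
- bot.place_of(camera, thing): "centre" ([column, row] in pixels: a listed point, or the origin of a listed thing).
The state is a dict: "time": time; "joint_positions": joint angles; "qvel": joint speeds; "joint_efforts": joint torques, N m; "tool_pos": TCP position; "tcp_rot": TCP orientation; "wrist_force": force on the tool from outside, world axes, zero at the start; "torque": the same for the moment, N m; "grip_width": opening from 0.0 (shut) to 1.0 (fully open); "grasp_force": force on a finger pad.
Only numpy, scipy, OpenCV 4.12 (cv2) and the standard library are available. Lean on these libraries where they do the work, as an engineer would, in place of code of your own. Each camera call takes 0.05 s, during which the arm holds its last target. There are 200 camera calls.

## Task

Change over the acetate clamping fixture: holding its lock tab squeezed, slide the jaw open, take out the plate with the lens openings and lay it flat in the moulded-pulp tray. Then lay all the uncut plates flat on the bed side by side, lengthwise towards the back fence, push each one square with its end flush against the back fence, and, tab squeezed again, slide the jaw up so that the row is closed up tight against the fixed jaw; let go of the tab so that the jaw locks. Leave the jar, the brush and the spectacle front where they are.

Things in the scene. Friction and masses are not known exactly. Their poses are not given: they have to be found in the camera images.
- fixture: Clamping fixture screwed to the bench: a flat aluminium bed, top 24 mm above the bench. Origin: inner corner of the back fence and the fixed jaw, at bench height. +x points into the back fence (face at x = 0), +y runs along it, away from the fixed jaw (faces at y = 0). The bed reaches from x = -215 to 35 mm, y = -35 to 315 mm; its near side (-x) is open. It does not move.
- back_fence (a point): Middle of the back fence's face at bed height: a steel bar from fixture y = 0 to 315 mm, 18 mm higher than the bed. The ends of the plates go flush against it. Axes as the fixture's.
- fixed_jaw (a point): Middle of the fixed jaw's faces at bed height (fixture x = -80 mm, y = 0): two steel pads 22 mm higher than the bed and 24 mm thick, at fixture x = -160 to -116 mm and -44 to 0 mm; the 72 mm between them is clear for a finger, the bare bed reaching 35 mm behind the faces. Axes as the fixture's.
- jaw (a joint): Clear opening between fixed and sliding jaw, m, up to 0.275, growing along +y. The jaw is a dark steel bar, 150 mm long (fixture x = -155 to -5 mm), 36 mm thick, top 30 mm above the bed, its bright face towards the fixed jaw, guided square, close above the bed. Fine teeth (3 mm pitch) lock it while the tab is free (60 N to force it); with the tab squeezed it slides with 2 N.
- tab (a joint): Lock tab on the jaw's grip, rad: -0.03 to 0 when free (jaw locked; up to 0.1 if its teeth have landed on the tips of those of the rail), 0.24 when squeezed home; the jaw is free from about 0.11. A sprung steel lever hinged in the jaw, leaning away from the grip plate; it takes 10 to 14 N at the height of jaw_grip and springs back when let go.
- jaw_grip (a point): Middle of the squeeze grip on the jaw, 56 mm above the bed, 18 mm behind the jaw's face, at fixture x = -80 mm; axes as the fixture's. Two upright plates, 30 mm wide in y, rising 22 mm above it: on -x a fixed plate, outer face 17.5 mm off; on +x the tab, outer face 28 mm off when free (top 33), 17.5 when squeezed. Fingers closing along x, centred here, squeeze the tab.
- routed: Dark amber acetate plate with two lens openings (50 x 36 mm each) cut through it: 160 (x) x 56 (y) x 10 mm, solid 22 mm bridge in the middle, about 75 g; origin at the centre of its underside. At the start it lies on the fixture's bed against both fences, held by the jaw.
- blank1: Uncut plate of dark amber acetate, 160 (x, its length) x 56 (y) x 10 mm, about 115 g; origin at the centre of its underside. All uncut plates are alike; two or three are there. At the start it lies flat on the bench on the robot's left.
- blank2: Uncut plate of dark amber acetate, 160 (x, its length) x 56 (y) x 10 mm, about 115 g; origin at the centre of its underside. All uncut plates are alike; two or three are there. At the start it lies flat on the bench on the robot's left.
- blank3: Uncut plate of dark amber acetate, 160 (x, its length) x 56 (y) x 10 mm, about 115 g; origin at the centre of its underside. All uncut plates are alike; two or three are there. At the start it lies flat on the bench on the robot's left.
- tray: White moulded-pulp tray on the bench to the robot's right, 220 (x) x 150 (y) x 38 mm high, walls 9 mm, floor 9 mm thick; origin at the centre of its underside. It does not move.
- polish: White jar of polish, 64 mm across, 110 mm tall, standing behind the fixture; origin at the centre of its underside. Not to be disturbed.
- brush: Bench brush, 190 mm long, lying beyond the uncut plates; origin at its underside. Not to be disturbed.
- spectacle: Finished black spectacle front, about 125 x 47 x 6 mm, lying behind the fixture; origin at its centre, underside. Not to be disturbed.
There are look-alikes about, which are no part of the job. Leave any red or white look-alike of the blank3 alone.

How it is judged:
By the outcome, as a careful person would: the job done as asked, in the order asked, and still so for the second after the job is handed in, with the robot touching nothing.
Of blank1, blank2, blank3 only 2 to 3 are there at a start; the rules pass over those that are not, and their reading is None.
At some moment in a run one of blank1, blank2, blank3, routed may be knocked a few centimetres aside while the robot is not near it.
Once in a run the grip may slacken for a moment while it holds something.
It also fails if it takes over 210 s, if anything falls off the work surface, if the arm or the gripper's body presses on something with over 40 N, if the wrist force passes 120 N, or if a joint passes its speed limit or range.

## Working session

There is one attempt and no reset: what is moved stays moved. The work goes in short steps, Python scripts to look and compute and a tool call to move; the robot and the scene stay as the last step left them, time stands still between calls to the robot, and variables do not carry over. Pictures are saved under pics/ and viewed, at most 15 in all, crops included, and the job is handed in when it is done.

Besides the shell and the picture viewer there is one more tool, called after ">>>" in YAML: its name, and indented under it one key for each argument. servo_tool: Moves the arm, as the interface text tells. Shift numbers are shares of 8 cm and turn numbers shares of 60 degrees, none past 1 either way. Its arguments: {"type":"object","properties":{"increments":{"type":"array","items":{"type":"array","items":{"type":"array","items":{"type":"number","minimum":-1,"maximum":1}}}},"grip_force":{"type":"number"}},"required":["increments"]}

```bash
ls; mkdir -p pics; cat > h.py <<'E'
import numpy as np, cv2
from scipy.spatial.transform import Rotation as R
from plant import bot
def K(s): return np.array([[s["fx"],0,s["cx"]],[0,s["fy"],s["cy"]],[0,0,1.]])
def ray(s,px):
    p=cv2.undistortPoints(np.array([[px]],float),K(s),np.array([s["k1"],0,0,0,0]),None,None)
    # refine: model r_d=r(1+k1 r^2)
    d=np.r_[p[0,0],1]; Rm=cv2.Rodrigues(np.array(s["rvec"],float))[0]
    return -Rm.T@np.array(s["tvec"]).ravel(), Rm.T@d
def at(s,px,z):
    c,d=ray(s,px); return c+d*(z-c[2])/d[2]
def proj(s,P):
    return cv2.projectPoints(np.array(P,float).reshape(-1,3),np.array(s["rvec"],float),np.array(s["tvec"],float),K(s),np.array([s["k1"],0,0,0,0]))[0][:,0]
def two(s1,p1,s2,p2):
    c1,d1=ray(s1,p1);c2,d2=ray(s2,p2)
    t=np.linalg.lstsq(np.c_[d1,-d2],c2-c1,rcond=None)[0]
    a=c1+t[0]*d1;b=c2+t[1]*d2
    return (a+b)/2,np.linalg.norm(a-b)
def save(s,n,box=None,sc=1):
    im=s["color"][...,::-1]
    if box: im=im[box[1]:box[3],box[0]:box[2]]
    cv2.imwrite(f"pics/{n}.png",cv2.resize(im,None,fx=sc,fy=sc,interpolation=cv2.INTER_CUBIC))
E
python3 - <<'E'
from h import *
import pickle
S={}
for n in("top","side"):
    s=bot.snapshot(n);S[n]=s;save(s,n+"0")
    print(n,s["fx"],s["k1"],"cam",ray(s,(320,240)))
    for t in("fixture","back_fence","fixed_jaw","jaw_grip","routed","blank1","tray","jaw","polish","brush","spectacle"):
        a=bot.place_of(n,t); print(t,[(np.round(q["centre"]).tolist(),round(q["p"],2)) for q in a][:5])
print(bot.read_state())
pickle.dump(S,open("s0.pkl","wb"))
E
```

```text
pics
top 623.8072234515836 0.03479998971370842 cam (array([0.38668353, 0.0929904 , 1.8086504 ]), array([ 0.0924237 ,  0.00416026, -0.99572529]))
fixture [([439.0, 210.0], 0.72)]
back_fence [([388.0, 204.0], 0.7)]
fixed_jaw [([438.0, 236.0], 0.94)]
jaw_grip [([415.0, 234.0], 0.91)]
routed [([432.0, 235.0], 0.74)]
blank1 [([202.0, 252.0], 0.96), ([427.0, 330.0], 0.85), ([282.0, 268.0], 0.84), ([133.0, 299.0], 0.69), ([239.0, 326.0], 0.58)]
tray [([507.0, 241.0], 0.69)]Traceback (most recent call last):
  File "<stdin>", line 8, in <module>
ValueError: it knows: back_fence, blank, brush, fixed_jaw, fixture, jaw_grip, polish, routed, spectacle, tray
```

```bash
python3 - <<'E'
from h import *
import pickle
S={}
for n in("top","side"):
    s=bot.snapshot(n);S[n]=s;save(s,n+"0")
    print(n,s["fx"],s["k1"],"cam",ray(s,(320,240)))
    for t in("fixture","back_fence","fixed_jaw","jaw_grip","routed","blank1","tray"):
        a=bot.place_of(n,t); print(t,[(np.round(q["centre"]).tolist(),round(q["p"],2)) for q in a][:6])
print(bot.read_state())
pickle.dump(S,open("s0.pkl","wb"))
E
```

```text
top 623.8072234515836 0.03479998971370842 cam (array([0.38668353, 0.0929904 , 1.8086504 ]), array([ 0.0924237 ,  0.00416026, -0.99572529]))
fixture [([441.0, 212.0], 0.6)]
back_fence [([389.0, 205.0], 0.77)]
fixed_jaw [([442.0, 236.0], 0.71)]
jaw_grip [([410.0, 234.0], 0.75)]
routed [([431.0, 237.0], 0.62)]
blank1 [([286.0, 268.0], 0.92), ([427.0, 327.0], 0.87), ([134.0, 299.0], 0.79), ([235.0, 325.0], 0.58), ([199.0, 252.0], 0.57)]
tray [([508.0, 246.0], 0.7)]
side 500.60891973997695 -0.05512078808556903 cam (array([0.13269732, 0.81338529, 1.02968894]), array([ 0.32767131, -0.55531446, -0.76444779]))
fixture [([353.0, 163.0], 0.73)]
back_fence [([324.0, 191.0], 0.55)]
fixed_jaw [([377.0, 167.0], 0.57)]
jaw_grip [([362.0, 170.0], 0.84)]
routed [([373.0, 174.0], 0.93)]
blank1 [([453.0, 213.0], 0.87), ([365.0, 369.0], 0.75), ([327.0, 295.0], 0.73), ([260.0, 473.0], 0.63), ([261.0, 366.0], 0.6)]
tray [([407.0, 138.0], 0.61)]
{'time': 1.2, 'joint_positions': array([-1.19959291e+00,  2.99889285e-01,  1.52098554e+00,  6.01407292e-07,
        1.32067255e+00, -6.65826109e-02]), 'qvel': array([ 0.00038407,  0.00139704, -0.000114  , -0.00047153,  0.00173219,
       -0.00089329]), 'joint_efforts': array([ 1.00752353e-03, -5.31656349e+01, -3.52913547e+01,  7.09219160e-02,
        2.12743774e-02, -2.39378488e-05]), 'tool_pos': array([ 0.23317199, -0.4981316 ,  0.20545759]), 'tcp_rot': array([9.76138444e-01, 2.17149113e-01, 3.72311514e-06, 2.23346715e-05]), 'wrist_force': array([ 0.51449064, -0.25435375,  0.45411934]), 'torque': array([ 0.03121935, -0.01897604,  0.00753716]), 'grasp_force': 0.0, 'grip_width': 0.9996711330381982}
```

View pics/top0.png

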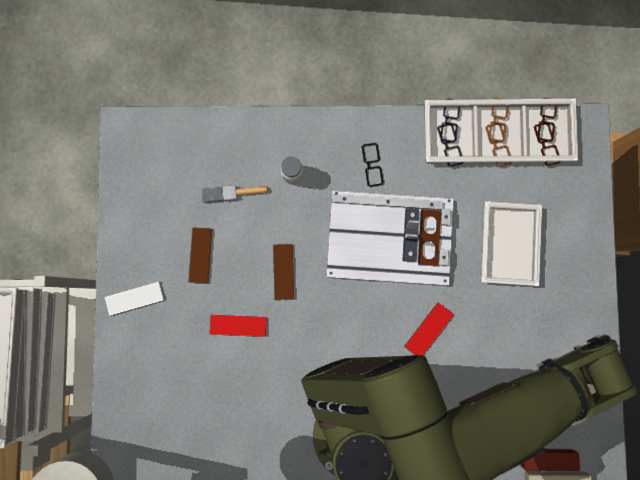

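View pics/side0.png

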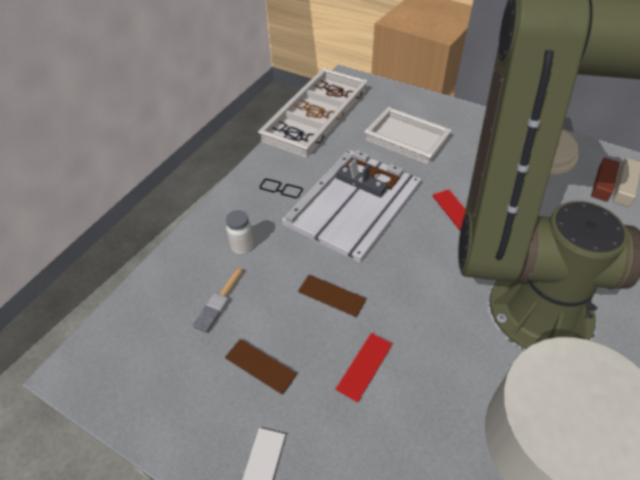

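Top view: the amber uncut plates are at (201,255) and (284,272). They match blank1..3 because they are dark amber and lie on the left. The reds at (238,326) and (429,330) and the white one at (134,299) are look-alikes. The routed plate is at (430,237) in the fixture and the tray is at (513,244). The side view agrees, with blanks at (332,295) and (261,366). I'll confirm in enlarged crops and measure.

```bash
python3 - <<'E'
from h import *
import pickle
S=pickle.load(open("s0.pkl","rb"))
save(S["top"],"ftop",(320,180,460,295),5)
a=S["top"]["color"][215:315,180:310,::-1];b=S["side"]["color"][140:265,270,::-1]
save(S["side"],"fside",(275,140,430,265),4.8)
for n in S:
    s=S[n];hsv=cv2.cvtColor(s["color"],cv2.COLOR_RGB2HSV)
    m=((hsv[...,0]<14)&(hsv[...,1]>130)&(hsv[...,2]>40)&(hsv[...,2]<160)).astype(np.uint8)
    k,l,st,c=cv2.connectedComponentsWithStats(m)
    for i in range(1,k):
        if st[i,4]>120:
            pts=np.argwhere(l==i)[:,::-1]
            z=.01 if n else 0
            W=np.array([at(s,p,.010)[:2] for p in pts.astype(float)])
            r=cv2.minAreaRect(W.astype(np.float32)*1000)
            print(n,st[i],np.round(c[i]),"world mean",np.round(W.mean(0),4),"rect",np.round(r[0],1),np.round(r[1],1),round(r[2],1))
E
```

```text
top [419 210  22  56 613] [430. 237.] world mean [ 0.5616 -0.2162] rect [ 561.  -215.7] [ 55.7 159.3] 85.8
top [ 189  228   22   55 1007] [200. 255.] world mean [0.511  0.4481] rect [511.6 448.2] [ 53.9 156.7] 86.3
top [274 245  20  54 999] [283. 272.] world mean [0.4629 0.2074] rect [463.2 207.4] [154.4  53.6] 1.6
top [521 452  58  19 902] [553. 462.] world mean [-0.0686 -0.544 ] rect [ -66.1 -535. ] [ 48.3 158.1] 0.3
side [593 159  25  41 634] [605. 179.] world mean [-0.0644 -0.5434] rect [ -65.  -547.6] [188.7  48.4] 89.6
side [370 167  28  21 128] [384. 176.] world mean [ 0.5262 -0.2373] rect [ 532.4 -229.6] [51.3 91.1] 85.3
side [ 300  276   65   39 1124] [332. 295.] world mean [0.4581 0.2112] rect [459.6 210.8] [153.2  52.5] 1.6
side [ 227  341   68   52 1501] [261. 366.] world mean [0.5062 0.4514] rect [508.2 450.9] [ 51.8 154.3] 86.3
```

View pics/ftop.png

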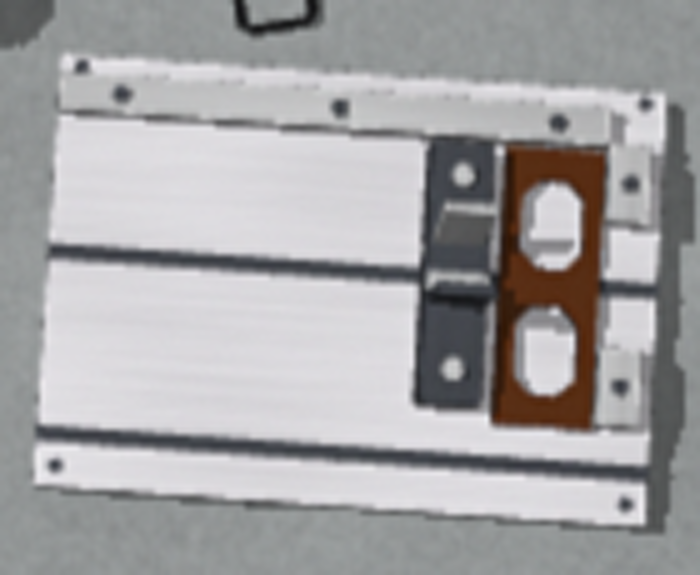

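View pics/fside.png

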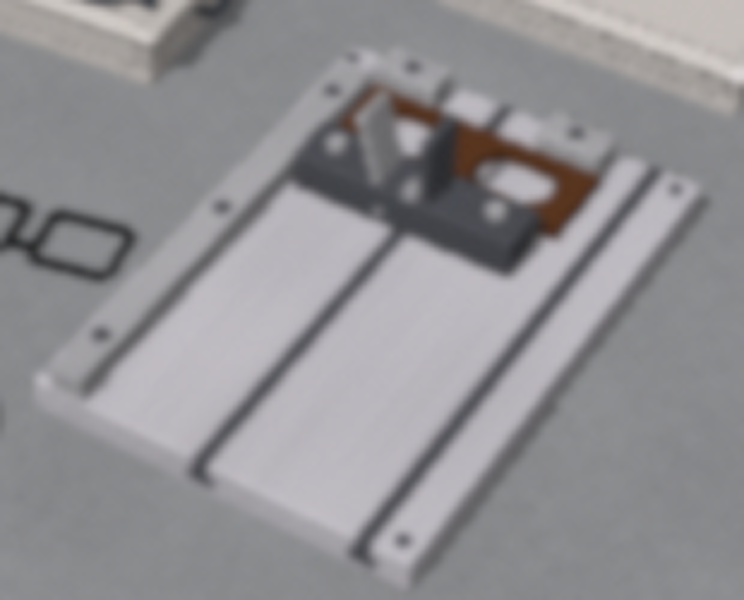

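Crops confirm it: the fixture bed corners, the jaw with its tab on the +x (fence) side, and the routed plate with its two openings are all clear.

```bash
python3 - <<'E'
from h import *
import pickle
from scipy.optimize import least_squares
S=pickle.load(open("s0.pkl","rb"))
F=np.array([[35,315],[35,-35],[-215,-35],[-215,315]])/1e3
T=np.array([[62,55],[665,92],[646,526],[37,487]])/5+[320,180]-0.4
D=np.array([[40,378],[365,52],[703,190],[408,572]])/4.8+[275,140]-0.4
def pts(v,z):
    c,s=np.cos(v[2]),np.sin(v[2]); return np.c_[F@np.array([[c,s],[-s,c]])+v[:2],np.full(4,z)]
for n,P in(("top",T),("side",D)):
    for nm,zz in (("z.024",None),("zfree",1)):
        f=lambda v:(proj(S[n],pts(v,v[3] if zz else .024))-P).ravel()
        r=least_squares(f,[.64,-.2,-.06]+([.024] if zz else []),x_scale=.01); print(n,nm,np.round(r.x,4),"rms",np.sqrt(2*r.cost/8).round(2))
f=lambda v:np.r_[(proj(S["top"],pts(v,v[3]))-T).ravel(),(proj(S["side"],pts(v,v[3]))-D).ravel()]
r=least_squares(f,[.64,-.2,-.06,.024],x_scale=.01);print("joint",np.round(r.x,4))
v=r.x;c,s_=np.cos(v[2]),np.sin(v[2])
# routed (plate top) centre, top view, and jaw grip two view
print("routed pred",np.array([c*-.08-s_*.028,s_*-.08+c*.028])+v[:2], "top-view meas",at(S["top"],(320+545/5,180+289/5),.034))
# blanks two-view height
print(two(S["top"],(200,255),S["side"],(261,366)),two(S["top"],(283.3,272),S["side"],(332,295)))
# tray inner floor rim corners
im=S["top"]["color"]
save(S["top"],"tray",(475,195,555,295),6)
print("tray", [np.round(at(S["top"],p,.038),3) for p in((485,203),(545,204),(540,286),(482,284))])
E
```

```text
top z.024 [ 0.6396 -0.2461 -0.0664] rms 0.29
top zfree [ 0.6403 -0.2469 -0.0664  0.0167] rms 0.19
side z.024 [ 0.631  -0.2447 -0.0866] rms 0.82
side zfree [ 0.6359 -0.2557 -0.0876  0.0111] rms 0.59
joint [ 0.6372 -0.2485 -0.0754  0.0172]
routed pred [ 0.5594906  -0.21459713] top-view meas [ 0.55630194 -0.21049943  0.034     ]
(array([ 0.51099695,  0.44866687, -0.00060685]), np.float64(0.003177774683503444)) (array([0.46119348, 0.20694417, 0.00206382]), np.float64(0.00127978873918215))
tray [array([ 0.655, -0.371,  0.038]), array([ 0.651, -0.54 ,  0.038]), array([ 0.418, -0.518,  0.038]), array([ 0.424, -0.356,  0.038])]
```

View pics/tray.png

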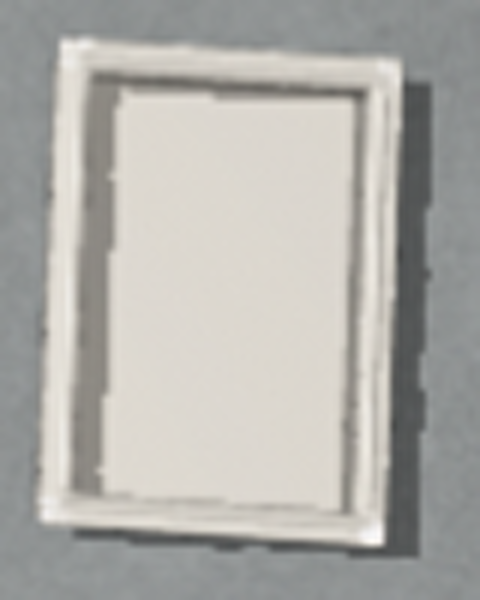

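```bash
cat >> h.py <<'E'
import json,os
def fix(): return np.array(json.load(open("fx.json")))
def f2w(x,y,v=None):
    v=fix() if v is None else v; c,s=np.cos(v[2]),np.sin(v[2]); return np.array([c*x-s*y,s*x+c*y])+v[:2]
def w2f(p):
    v=fix();c,s=np.cos(v[2]),np.sin(v[2]);d=np.array(p[:2])-v[:2];return np.array([c*d[0]+s*d[1],-s*d[0]+c*d[1]])
def go(xy,z,ang=None):
    """print yaw share total; then tool-frame shift (share totals) after yaw. ang = world angle of tool x (rad)"""
    st=bot.read_state();M=R.from_quat(st["tcp_rot"]).as_matrix();a=np.arctan2(M[1,0],M[0,0])
    if ang is None: ang=a
    dy=(a-ang+np.pi)%(2*np.pi)-np.pi
    p=np.r_[xy,z]-st["tool_pos"];tx=np.array([np.cos(ang),np.sin(ang),0]);ty=np.array([np.sin(ang),-np.cos(ang),0])
    print("yaw",round(dy/np.radians(60),3),"shift",np.round(np.array([p@tx,p@ty,-p[2]])/.08,3),"a",round(a,4),"tilt",np.round(M[:,2],3))
E
python3 - <<'E'
from h import *
import pickle
S=pickle.load(open("s0.pkl","rb"));s=S["top"]
im=s["color"].astype(float)
# bed near edge (bottom) and left edge by subpixel step along columns
g=im.mean(2)
def edge(p,q,zs,n=60,w=5):
    d=(q-p)/np.linalg.norm(q-p);nn=np.array([-d[1],d[0]]);out=[]
    for t in np.linspace(.06,.94,n):
        c=p+t*(q-p);u=np.arange(-w,w+.01,.25)
        X=(c+u[:,None]*nn).astype(np.float32)
        v=cv2.remap(g.astype(np.float32),X[None,:,0],X[None,:,1],cv2.INTER_LINEAR)[0]
        dv=np.abs(np.diff(v));i=dv.argmax();out.append(c+(u[i]+.125)*nn)
    W=np.array([at(s,o,zs)[:2] for o in out],np.float32)
    l=cv2.fitLine(W,cv2.DIST_HUBER,0,.001,.001).ravel()
    return l
T=np.array([[62,55],[665,92],[646,526],[37,487]])/5+[320,180]-0.4
for i,nm in((2,"near"),(3,"left"),(0,"far")):
    l=edge(T[i],T[(i+1)%4],.024);print(nm,np.degrees(np.arctan2(l[1],l[0])).round(2),l.round(4))
v=np.array([.638,-.2455,-.069]);json.dump(v.tolist(),open("fx.json","w"))
for n in S:
    s=S[n];P=np.r_[f2w(-.08,.056+.018),.08];print(n,proj(s,P),bot.place_of(n,"jaw_grip"))
p=f2w(-.08,.074);print(p);go(p,.16,v[2]+np.pi/2)
tr=np.array([[62,40],[400,60],[382,545],[40,522]])/6+[475,195]-.4
W=np.array([at(S["top"],q,.038)[:2] for q in tr]);print("tray",W.round(3),W.mean(0),np.arctan2(*(W[0]-W[3])[::-1]))
E
```

```text
near 85.86 [ 0.0722  0.9974  0.4349 -0.0928]
left -4.14 [ 0.9974 -0.0723  0.5659  0.0741]
far 85.83 [ 0.0728  0.9973  0.6798 -0.1491]
top [[415.76733521 233.78403663]] [{'centre': [410.1, 233.6], 'p': 0.75}]
side [[363.03578852 168.13322356]] [{'centre': [361.6, 170.5], 'p': 0.84}]
[ 0.56329231 -0.16616047]
yaw -1.016 shift [4.424 3.831 0.568] a 0.4378 tilt [-0.  0. -1.]
tray [[ 0.66  -0.371]
 [ 0.649 -0.53 ]
 [ 0.42  -0.513]
 [ 0.431 -0.354]] [ 0.54002927 -0.44213719] -0.07179735299468078
```

>>> servo_tool:
  increments:
    - [[0, 0, 0, -0.17, 1], [0, 0, 0, -0.17, 1], [0, 0, 0, -0.17, 1], [0, 0, 0, -0.17, 1], [0, 0, 0, -0.17, 1], [0, 0, 0, -0.17, 1], [0.4, 0.35, 0, 0, 1], [0.4, 0.35, 0, 0, 1], [0.4, 0.35, 0, 0, 1], [0.4, 0.35, 0, 0, 1], [0.4, 0.35, 0, 0, 1], [0.4, 0.35, 0, 0, 1], [0.4, 0.35, 0, 0, 1], [0.4, 0.35, 0, 0, 1], [0.4, 0.35, 0, 0, 1], [0.4, 0.35, 0, 0, 1], [0.4, 0.35, 0.2, 0, 1], [0, 0, 0.2, 0, 1], [0, 0, 0, 0, 1]]
  grip_force: 30

```text
time: 3.68
tool_pos: [0.5625, -0.1669, 0.1722]
tcp_rot: [0.73, 0.684, -0.001, -0.001]
wrist_force: [-0.8, -0.2, -0.0]
grip_width: 1.0
grasp_force: 0.0
```

```bash
python3 - <<'E'
from h import *
json.dump([.637,-.246,-.0724],open("fx.json","w"))
go(f2w(-.08,.074),.061,-.0724+np.pi/2)
s=bot.snapshot("side");save(s,"g1",(270,90,470,240),4)
print(proj(s,np.r_[f2w(-.08,.074),.08]),proj(s,bot.read_state()["tool_pos"]),bot.place_of("side","jaw_grip"))
E
```

```text
yaw 0.007 shift [ 0.006 -0.     1.39 ] a 1.5061 tilt [-0.002  0.001 -1.   ]
[[363.306491   168.16411044]] [[365.04772056 141.86496248]] [{'centre': [245.7, 247.5], 'p': 0.29}]
```

View pics/g1.png

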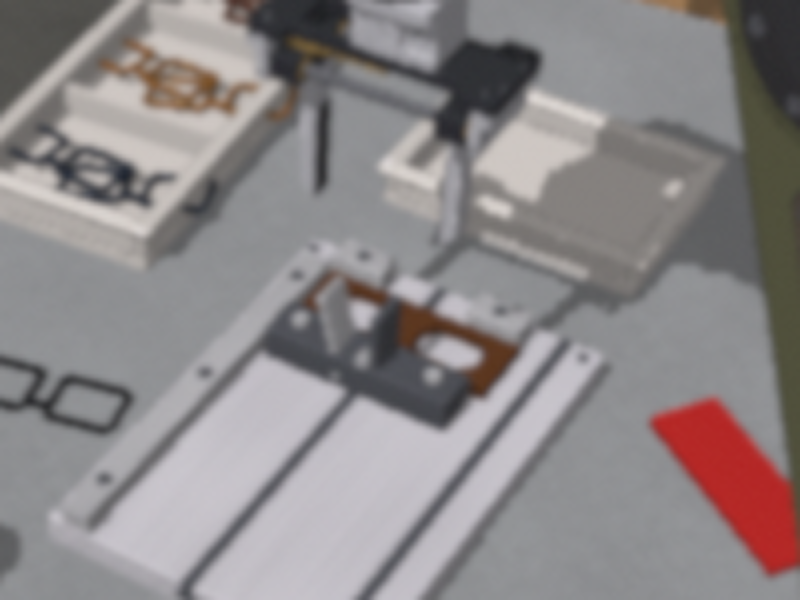

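Side crop: the finger tips straddle the grip plates, their midpoint at about (365,144) against a projected (365,142). The alignment is good, so I'll descend and squeeze.

>>> servo_tool:
  increments:
    - [[0, 0, 0.23, 0, 1], [0, 0, 0.23, 0, 1], [0, 0, 0.23, 0, 1], [0, 0, 0.23, 0, 1], [0, 0, 0.23, 0, 1], [0, 0, 0.23, 0, 1], [0, 0, 0, 0, 0], [0, 0, 0, 0, 0], [0, 0, 0, 0, -0.1], [0, 0, 0, 0, -0.1], [0, 0, 0, 0, -1], [0, 0, 0, 0, -1], [0, 0, 0, 0, -1], [0, 0, 0, 0, -1], [0, 0, 0, 0, -1], [0, 0, 0, 0, -1]]
  grip_force: 25

```text
time: 5.78
tool_pos: [0.5631, -0.1671, 0.0653]
tcp_rot: [0.73, 0.684, -0.0, 0.0]
wrist_force: [-13.8, 1.8, 21.1]
grip_width: 0.368
grasp_force: 25.0
```

>>> servo_tool:
  increments:
    - [[0, -0.03, -0.03, 0, -1], [0, 0, 0, 0, -1], [0.1, 0, 0, 0, -1], [0.1, 0, 0, 0, -1], [0.1, 0, 0, 0, -1], [0, 0, 0, 0, -1]]

```text
time: 6.52
tool_pos: [0.5647, -0.1423, 0.0656]
tcp_rot: [0.73, 0.684, 0.002, 0.002]
wrist_force: [21.0, -0.3, -14.1]
grip_width: 0.368
grasp_force: 25.0
```

>>> servo_tool:
  increments:
    - [[0, 0.018, 0.012, 0, -1], [0.15, 0, 0, 0, -1], [0.15, 0, 0, 0, -1], [0.15, 0, 0, 0, -1], [0.15, 0, 0, 0, -1], [0, 0, 0, 0, -1]]

```text
time: 7.28
tool_pos: [0.5683, -0.0939, 0.0655]
tcp_rot: [0.729, 0.684, 0.001, 0.001]
wrist_force: [7.4, 1.0, 1.7]
grip_width: 0.367
grasp_force: 25.0
```

>>> servo_tool:
  increments:
    - [[0.15, 0.005, 0, 0, -1], [0.15, 0, 0, 0, -1], [0.15, 0, 0, 0, -1], [0.15, 0, 0, 0, -1], [0.15, 0, 0, 0, -1], [0.15, 0, 0, 0, -1], [0.15, 0, 0, 0, -1], [0.15, 0, 0, 0, -1], [0.15, 0, 0, 0, -1], [0.15, 0, 0, 0, -1], [0, 0, 0, 0, -1]]

```text
time: 8.65
tool_pos: [0.577, 0.0258, 0.0655]
tcp_rot: [0.729, 0.684, 0.002, 0.002]
wrist_force: [13.4, 0.4, -0.2]
grip_width: 0.366
grasp_force: 25.0
```

```bash
python3 - <<'E'
from h import *
print(bot.read_state()["wrist_force"], w2f(bot.read_state()["tool_pos"]), (lambda M:np.arctan2(M[1,0],M[0,0]))(R.from_quat(bot.read_state()["tcp_rot"]).as_matrix()))
E
```

```text
[13.39659911  0.37995349 -0.20103053] [-0.07953313  0.26670203] 1.506544874326673
```

>>> servo_tool:
  increments:
    - [[0, 0, 0, 0, 1], [0, 0, 0, 0, 1], [0, 0, 0, 0, 1], [0, 0, 0, 0, 1], [0, 0, -0.3, 0, 1], [0, 0, -0.4, 0, 1], [0, 0, -0.4, 0, 1], [0, 0, -0.4, 0, 1], [0, 0, 0, -0.166, 0.6], [0, 0, 0, -0.166, 0.6], [0, 0, 0, -0.166, 0.6], [0, 0, 0, -0.166, 0.6], [0, 0, 0, -0.166, 0.6], [0, 0, 0, -0.166, 0.6], [0, 0, 0, -0.166, 0.6], [0, 0, 0, -0.166, 0.6], [0, 0, 0, -0.166, 0.6], [0, 0, 0, 0, 0.6]]
  grip_force: 25

```text
time: 10.9
tool_pos: [0.575, 0.0251, 0.1845]
tcp_rot: [0.036, 0.999, 0.0, -0.0]
wrist_force: [0.0, 1.1, 0.8]
grip_width: 0.804
grasp_force: 0.0
```

```bash
python3 - <<'E'
from h import *
go(f2w(-.08,.028),.06,np.pi-.0724)
for n in("top","side"):
    s=bot.snapshot(n)
    for t in("routed","jaw_grip","blank1"):
        a=bot.place_of(n,t); print(n,t,[(np.round(q["centre"]).tolist(),round(q["p"],2)) for q in a][:6])
    print(proj(s,[np.r_[f2w(-.08,.028),.024],np.r_[f2w(-.08,.028),.034],np.r_[f2w(-.08,.267),.08]]))
s=bot.snapshot("side");save(s,"g2",(250,90,450,240),4)
E
```

```text
yaw 0.0 shift [-0.019 -2.974  1.557] a 3.0697 tilt [-0.  0. -1.]
top routed [([428.0, 239.0], 0.67), ([202.0, 255.0], 0.58)]
top jaw_grip [([345.0, 230.0], 0.48)]
top blank1 [([200.0, 255.0], 0.91), ([134.0, 298.0], 0.73), ([427.0, 325.0], 0.66)]
[[429.01362265 237.11371318]
 [429.60861169 236.77357111]
 [346.56035406 229.37919854]]
side routed [([368.0, 176.0], 0.63), ([406.0, 137.0], 0.51)]
side jaw_grip [([325.0, 214.0], 0.83)]
side blank1 [([331.0, 295.0], 0.98), ([260.0, 365.0], 0.97), ([455.0, 212.0], 0.73), ([257.0, 477.0], 0.65), ([364.0, 370.0], 0.6)]
[[370.24731635 173.6168182 ]
 [370.4443793  171.0918909 ]
 [326.03432629 209.8522797 ]]
```

View pics/g2.png

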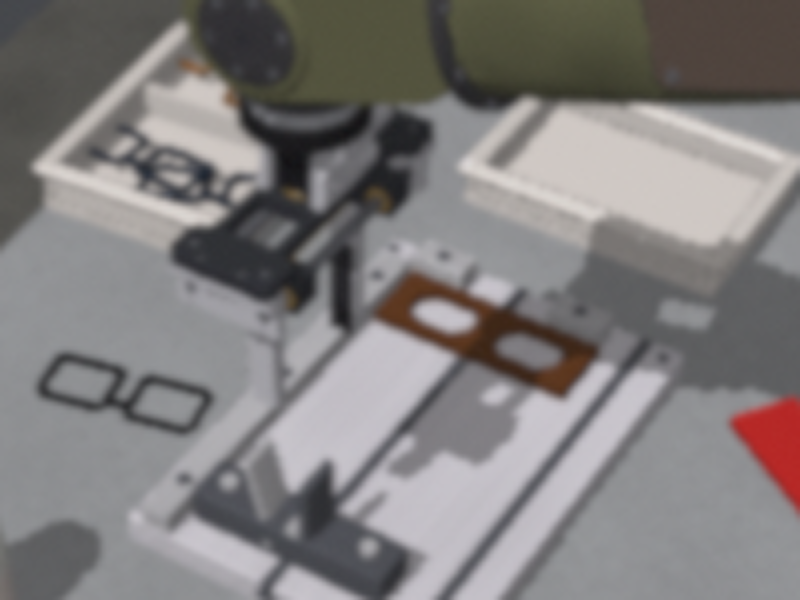

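Side crop: the jaw is fully open at about (325,214). The routed plate lies free at about (371,174) against the fixed jaw and fence, and the tab has sprung back. Next is the plate.

>>> servo_tool:
  increments:
    - [[0, -0.37, 0, 0, 0.6], [0, -0.37, 0, 0, 0.6], [0, -0.37, 0, 0, 0.6], [0, -0.37, 0, 0, 0.6], [0, -0.37, 0, 0, 0.6], [0, -0.37, 0, 0, 0.6], [0, -0.37, 0, 0, 0.6], [-0.02, -0.38, 0, 0, 0.6], [0, 0, 0.3, 0, 0.6], [0, 0, 0.3, 0, 0.6], [0, 0, 0.3, 0, 0.6], [0, 0, 0.3, 0, 0.6], [0, 0, 0.3, 0, 0.6], [0, 0, 0.15, 0, 0.6], [0, 0, 0.12, 0, 0.6], [0, 0, 0.1, 0, 0.6], [0, 0, 0.06, 0, 0.6], [0, 0, 0.03, 0, 0.6], [0, 0, 0, 0, 0.6]]

```text
time: 13.72
tool_pos: [0.56, -0.2123, 0.0278]
tcp_rot: [0.036, 0.999, -0.0, 0.0]
wrist_force: [0.5, -0.1, -0.1]
grip_width: 0.8
grasp_force: 0.0
```

>>> servo_tool:
  increments:
    - [[0, 0, 0.01, 0, 0.3], [0, 0, 0, 0, 0.3], [0, 0, 0, 0, -1], [0, 0, 0, 0, -1], [0, 0, 0, 0, -1], [0, 0, 0, 0, -1], [0, 0, 0, 0, -1]]
  grip_force: 20

```text
time: 14.6
tool_pos: [0.56, -0.2123, 0.027]
tcp_rot: [0.036, 0.999, -0.0, 0.0]
wrist_force: [-0.3, 0.2, 2.7]
grip_width: 0.592
grasp_force: 20.0
```

>>> servo_tool:
  increments:
    - [[0, 0, -0.2, 0, -1], [0, 0, -0.4, 0, -1], [0, 0, -0.4, 0, -1], [0.02, -0.36, 0, 0, -1], [0.02, -0.36, 0, 0, -1], [0.015, -0.36, 0, 0, -1], [0, -0.36, 0, 0, -1], [0, -0.36, 0, 0, -1], [0, -0.36, 0, 0, -1], [0, -0.36, 0, 0, -1], [0, -0.35, 0, 0, -1], [0, 0, 0, 0, -1]]

```text
time: 16.1
tool_pos: [0.5386, -0.4424, 0.1074]
tcp_rot: [0.037, 0.999, -0.0, 0.0]
wrist_force: [0.3, 0.1, -0.8]
grip_width: 0.592
grasp_force: 20.0
```

```bash
python3 - <<'E'
from h import *
go([.539,-.441],.016)
for n in("side","top"):
    s=bot.snapshot(n);print(bot.spot_in(n,"routed"),proj(s,bot.read_state()["tool_pos"]),proj(s,[.539,-.441,.02]))
save(s,"t1",(400,180,600,320),4)
E
```

```text
yaw 0.0 shift [-0.004  0.018  1.142] a 3.0685 tilt [ 0. -0. -1.]
[{'rect': [383.5, 98.7, 434.2, 128.3], 'p': 0.81}] [[409.57651726 111.75504028]] [[406.58316517 134.3088921 ]]
[{'rect': [506.3, 210.9, 535.8, 222.0], 'p': 0.75}] [[518.29074803 240.94707148]] [[509.07329691 243.90907702]]
```

View pics/t1.png

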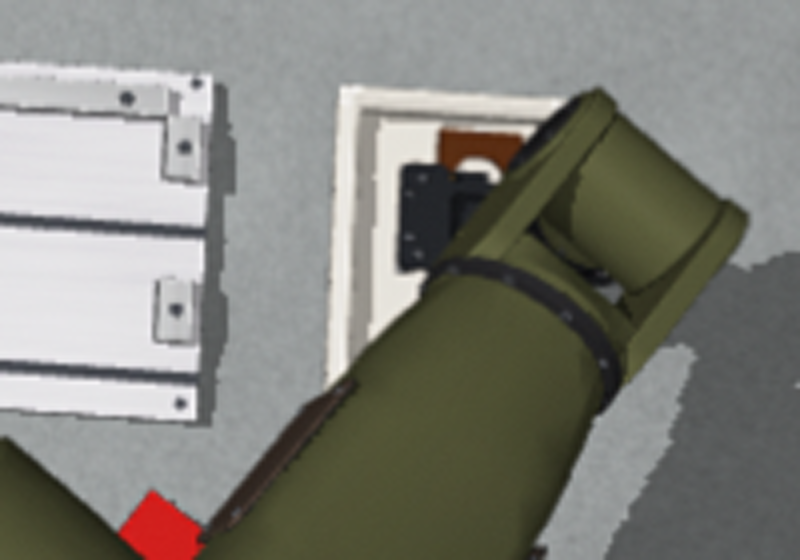

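Top crop: the plate, seen at about (520,217), is over the tray and inside its walls. Lowering and releasing.

>>> servo_tool:
  increments:
    - [[0, 0.02, 0.25, 0, -1], [0, 0, 0.25, 0, -1], [0, 0, 0.25, 0, -1], [0, 0, 0.2, 0, -1], [0, 0, 0.1, 0, -1], [0, 0, 0.05, 0, -1], [0, 0, 0.05, 0, -1], [0, 0, 0, 0, -1], [0, 0, 0, 0, 0.5], [0, 0, 0, 0, 0.5], [0, 0, 0, 0, 0.5], [0, 0, -0.1, 0, 0.5], [0, 0, -0.3, 0, 0.5], [0, 0, -0.4, 0, 0.5], [0, 0, -0.4, 0, 0.5], [0, 0, -0.4, 0, 0.5], [0, 0, -0.3, 0, 0.5]]

```text
time: 18.42
tool_pos: [0.5395, -0.4396, 0.1693]
tcp_rot: [0.036, 0.999, -0.001, 0.001]
wrist_force: [0.0, 0.0, -0.1]
grip_width: 0.751
grasp_force: 0.0
```

```bash
cat >> h.py <<'E'
def amber(n,z=.010,mn=300):
    s=bot.snapshot(n);hsv=cv2.cvtColor(s["color"],cv2.COLOR_RGB2HSV)
    m=((hsv[...,0]<14)&(hsv[...,1]>130)&(hsv[...,2]>30)&(hsv[...,2]<160)).astype(np.uint8)
    k,l,st,c=cv2.connectedComponentsWithStats(m)
    for i in range(1,k):
        if st[i,4]>mn:
            W=np.array([at(s,p,z)[:2] for p in np.argwhere(l==i)[:,::-1].astype(float)])
            r=cv2.minAreaRect(W.astype(np.float32)*1000)
            print(n,st[i].tolist(),"mean",np.round(W.mean(0),4),"rect",np.round(r[0],1),np.round(r[1],1),round(r[2],1))
    return s
E
python3 - <<'E'
from h import *
amber("top");amber("side")
go([.461,.2088],.06,np.pi+np.radians(1.6))
E
```

```text
top [174, 233, 23, 55, 1013] mean [0.4984 0.4904] rect [498.8 490.5] [ 53.9 156.5] 86.4
top [274, 245, 20, 54, 998] mean [0.4628 0.2074] rect [463.2 207.5] [154.4  53.6] 1.6
top [521, 450, 59, 21, 1189] mean [-0.0634 -0.5355] rect [ -63.4 -535.5] [ 53.8 159.2] 0.3
side [593, 159, 25, 41, 641] mean [-0.0644 -0.5446] rect [ -64.7 -547.7] [188.8  47.6] 89.8
side [300, 276, 65, 39, 1123] mean [0.4582 0.2114] rect [459.6 211. ] [153.2  52.2] 1.6
side [220, 358, 70, 54, 1618] mean [0.4935 0.4936] rect [495.3 493.3] [ 52.  154.4] 86.6
yaw -0.095 shift [0.762 8.136 1.382] a 3.0705 tilt [ 0.004 -0.004 -1.   ]
```

>>> servo_tool:
  increments:
    - [[0, 0, 0, -0.095, 0.6], [0.04, 0.43, 0, 0, 0.6], [0.04, 0.43, 0, 0, 0.6], [0.04, 0.43, 0, 0, 0.6], [0.04, 0.43, 0, 0, 0.6], [0.04, 0.43, 0, 0, 0.6], [0.04, 0.43, 0, 0, 0.6], [0.04, 0.43, 0, 0, 0.6], [0.04, 0.43, 0, 0, 0.6], [0.04, 0.43, 0, 0, 0.6], [0.04, 0.43, 0, 0, 0.6], [0.04, 0.43, 0, 0, 0.6], [0.04, 0.43, 0, 0, 0.6], [0.04, 0.43, 0, 0, 0.6], [0.04, 0.43, 0, 0, 0.6], [0.04, 0.43, 0, 0, 0.6], [0.04, 0.43, 0, 0, 0.6], [0.04, 0.43, 0, 0, 0.6], [0.04, 0.43, 0, 0, 0.6], [0.04, 0.4, 0, 0, 0.6]]

```text
time: 21.02
tool_pos: [0.4595, 0.2108, 0.1661]
tcp_rot: [-0.014, 1.0, -0.0, -0.0]
wrist_force: [0.5, -0.7, -0.1]
grip_width: 0.799
grasp_force: 0.0
```

```bash
python3 - <<'E'
from h import *
amber("side");s=amber("top",.012,150)
go([.461,.2088],.05,np.pi+np.radians(1.6))
im=np.vstack([cv2.resize(s["color"][190:300,475:555],(400,550))])
im2=cv2.resize(s["color"][400:480,500:640],(400,229));im2=np.vstack([im2,np.zeros((321,400,3),np.uint8)])
cv2.imwrite("pics/m1.png",np.hstack([im,im2])[...,::-1])
E
```

```text
side [433, 196, 46, 37, 706] mean [ 0.2806 -0.1934] rect [ 288.7 -200.9] [ 56.  153.2] 52.0
side [300, 276, 65, 39, 1124] mean [0.458  0.2113] rect [459.7 210.9] [153.   52.3] 1.8
side [220, 358, 70, 54, 1618] mean [0.4935 0.4936] rect [495.3 493.2] [ 51.9 154.4] 86.6
top [534, 106, 23, 42, 165] mean [ 0.8786 -0.5566] rect [ 884.9 -554.5] [ 57.3 125.6] 82.7
top [498, 217, 21, 56, 601] mean [ 0.5376 -0.44  ] rect [ 538.  -439.9] [ 54.6 156.9] 85.9
top [174, 233, 23, 55, 1016] mean [0.4984 0.4901] rect [498.6 490.1] [ 54.  156.3] 86.6
top [405, 308, 40, 51, 891] mean [ 0.2827 -0.1967] rect [ 286.  -200.3] [ 56.1 137.5] 51.6
top [521, 450, 59, 21, 1186] mean [-0.0629 -0.5349] rect [ -62.9 -534.8] [ 53.7 159. ] 0.3
yaw 0.003 shift [-0.021 -0.037  1.45 ] a -3.1107 tilt [-0.001 -0.    -1.   ]
```

View pics/m1.png

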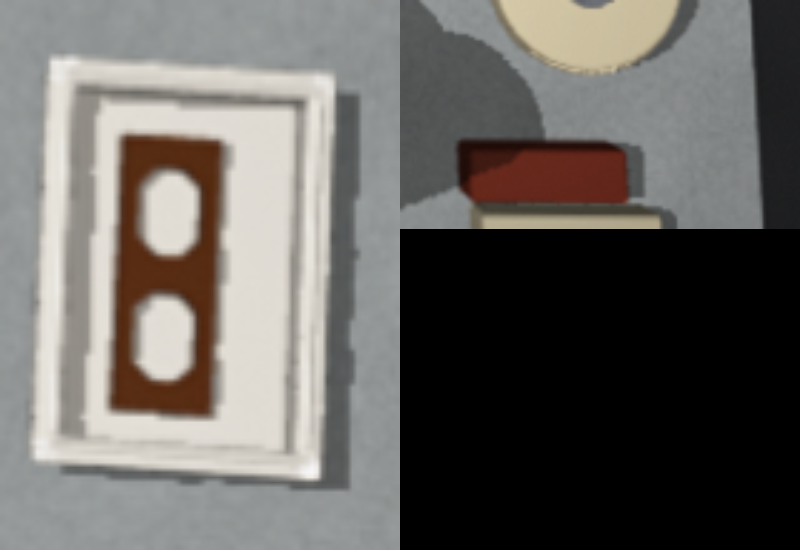

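The crop shows the routed plate flat in the tray, and the dark red thing at (553,462) is a tall box. So there are two uncut plates, at (284,272) and (186,260). The second was knocked aside during the run.

>>> servo_tool:
  increments:
    - [[-0.03, -0.04, 0.3, 0, 0.6], [0, 0, 0.35, 0, 0.6], [0, 0, 0.35, 0, 0.6], [0, 0, 0.35, 0, 0.6], [0, 0, 0.25, 0, 0.6], [0, 0, 0.2, 0, 0.6], [0, 0, 0.12, 0, 0.6], [0, 0, 0.08, 0, 0.6], [0, 0, 0.02, 0, 0.6], [0, 0, 0, 0, -1], [0, 0, 0, 0, -1], [0, 0, 0, 0, -1], [0, 0, 0, 0, -1], [0, 0, 0, 0, -1], [0, 0, 0, 0, -1], [0, 0, 0, 0, -1]]
  grip_force: 25

```text
time: 23.12
tool_pos: [0.4628, 0.2068, 0.0056]
tcp_rot: [-0.014, 1.0, 0.0, 0.0]
wrist_force: [-1.6, 0.2, 5.5]
grip_width: 0.588
grasp_force: 25.0
```

>>> servo_tool:
  increments:
    - [[0, 0, -0.2, 0, -1], [0, 0, -0.4, 0, -1], [0, 0, -0.5, 0, -1], [0, 0, -0.5, 0, -1], [0, 0, -0.25, 0, -1], [0, 0, 0, 0, -1]]

```text
time: 23.88
tool_pos: [0.4631, 0.2068, 0.155]
tcp_rot: [-0.014, 1.0, 0.0, 0.001]
wrist_force: [-0.1, -0.5, -1.6]
grip_width: 0.592
grasp_force: 25.0
```

```bash
python3 - <<'E'
from h import *
print(bot.read_state()["grip_width"],f2w(-.086,.032))
go(f2w(-.086,.032),.034,np.pi-.0724)
E
```

```text
0.5921065633146544 [ 0.55354007 -0.20786287]
yaw 0.096 shift [-1.503 -5.088  1.513] a -3.1133 tilt [ 0.003  0.001 -1.   ]
```

>>> servo_tool:
  increments:
    - [[0, 0, 0, 0.096, -1], [-0.1, -0.34, 0, 0, -1], [-0.1, -0.34, 0, 0, -1], [-0.1, -0.34, 0, 0, -1], [-0.1, -0.34, 0, 0, -1], [-0.1, -0.34, 0, 0, -1], [-0.1, -0.34, 0, 0, -1], [-0.1, -0.34, 0, 0, -1], [-0.1, -0.34, 0, 0, -1], [-0.1, -0.34, 0, 0, -1], [-0.1, -0.34, 0, 0, -1], [-0.1, -0.34, 0, 0, -1], [-0.1, -0.34, 0, 0, -1], [-0.1, -0.34, 0, 0, -1], [-0.1, -0.34, 0, 0, -1], [-0.1, -0.33, 0, 0, -1], [0, 0, 0, 0, -1]]

```text
time: 26.0
tool_pos: [0.5523, -0.2092, 0.1518]
tcp_rot: [0.037, 0.999, 0.0, -0.001]
wrist_force: [0.2, 0.7, -1.8]
grip_width: 0.586
grasp_force: 25.0
```

```bash
python3 - <<'E'
from h import *
print(bot.read_state()["grip_width"],bot.read_state()["wrist_force"])
go(f2w(-.086,.032),.034,np.pi-.0724)
s=bot.snapshot("side");save(s,"b1",(270,90,470,240),4)
E
```

```text
0.5862218231241342 [ 0.18077114  0.73028534 -1.78878946]
yaw -0.002 shift [-0.014  0.018  1.473] a 3.0675 tilt [-0.002  0.001 -1.   ]
```

View pics/b1.png

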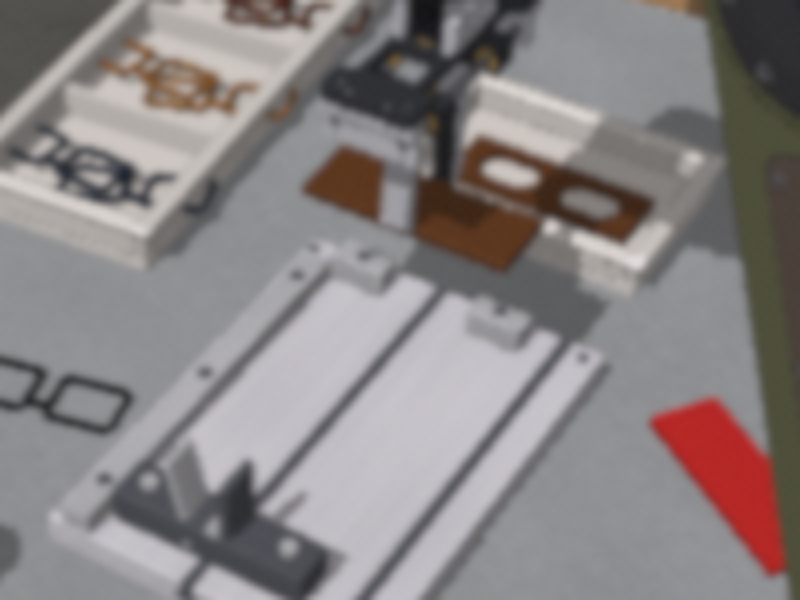

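Side crop: the blank is held level over the bed beside the fixed jaw. The routed plate is in the tray. Lowering.

>>> servo_tool:
  increments:
    - [[-0.01, 0.02, 0.3, 0, -1], [0, 0, 0.3, 0, -1], [0, 0, 0.3, 0, -1], [0, 0, 0.3, 0, -1], [0, 0, 0.15, 0, -1], [0, 0, 0.08, 0, -1], [0, 0, 0.04, 0, -1], [0, 0, 0.02, 0, -1], [0, 0, 0, 0, -1]]

```text
time: 27.18
tool_pos: [0.5539, -0.2067, 0.0344]
tcp_rot: [0.036, 0.999, -0.0, 0.0]
wrist_force: [0.6, 0.1, -1.6]
grip_width: 0.588
grasp_force: 25.0
```

>>> servo_tool:
  increments:
    - [[0, 0, 0.025, 0, -1], [0, 0, 0.02, 0, -1], [0, 0, 0.01, 0, -1], [0, 0, 0, 0, -1]]

```text
time: 27.68
tool_pos: [0.5538, -0.2066, 0.0297]
tcp_rot: [0.036, 0.999, -0.0, 0.0]
wrist_force: [-1.4, 0.1, -1.2]
grip_width: 0.588
grasp_force: 25.0
```

>>> servo_tool:
  increments:
    - [[0, 0, 0, 0, 0.45], [0, 0, 0, 0, 0.45], [0, 0, 0, 0, 0.45], [0, 0, -0.2, 0, 0.45], [0, 0, -0.4, 0, 0.45], [0.34, 0, 0, 0, -0.3], [0.34, 0, 0, 0, -0.3], [0.34, 0, 0, 0, -0.3], [0.34, 0, 0, 0, -0.3], [0, 0, 0, 0, -0.3], [0, 0, 0, 0, -0.3]]

```text
time: 29.05
tool_pos: [0.4463, -0.1991, 0.0785]
tcp_rot: [0.036, 0.999, -0.0, 0.001]
wrist_force: [0.3, 0.4, -0.2]
grip_width: 0.346
grasp_force: 0.0
```

```bash
python3 - <<'E'
from h import *
st=bot.read_state();print(w2f(st["tool_pos"]),st["grip_width"])
amber("side",.034);amber("top",.034); go(f2w(-.195,.030),.029,np.pi-.0724);print(f2w(-.08,.028))
E
```

```text
[-0.19361148  0.03300688] 0.346189027702462
side [593, 159, 25, 41, 638] mean [-0.0598 -0.5122] rect [ -60.2 -515.6] [184.4  46.9] 89.2
side [346, 161, 52, 28, 606] mean [ 0.5496 -0.2003] rect [ 551.  -200.3] [ 53.3 151.5] 86.7
side [220, 358, 70, 54, 1618] mean [0.4851 0.5011] rect [486.8 500.7] [ 50.7 150.8] 86.5
top [417, 211, 22, 52, 810] mean [ 0.5689 -0.2044] rect [ 559.1 -206.2] [ 54.5 146.9] 86.1
top [498, 217, 21, 56, 600] mean [ 0.5357 -0.4334] rect [ 536.3 -433.1] [ 53.6 154.8] 85.8
top [174, 233, 23, 55, 1016] mean [0.497  0.4852] rect [497.3 485.2] [ 53.3 154.4] 86.6
top [521, 450, 59, 21, 1190] mean [-0.0574 -0.5271] rect [ -57.4 -527.1] [ 53.1 157. ] 0.3
yaw 0.0 shift [ 0.015 -0.04   0.612] a 3.0696 tilt [ 0.001 -0.    -1.   ]
[ 0.55923501 -0.21228641]
```

>>> servo_tool:
  increments:
    - [[0, -0.05, 0.3, 0, -0.3], [0, 0, 0.2, 0, -0.3], [0, 0, 0.1, 0, -0.3], [-0.05, 0, 0, 0, -0.3], [-0.05, 0, 0, 0, -0.3], [-0.05, 0, 0, 0, -0.3], [-0.05, 0, 0, 0, -0.3], [-0.03, 0, 0, 0, -0.3], [-0.02, 0, 0, 0, -0.3], [-0.02, 0, 0, 0, -0.3], [0, 0, 0, 0, -0.3]]

```text
time: 30.52
tool_pos: [0.4666, -0.2043, 0.0297]
tcp_rot: [0.036, 0.999, 0.0, 0.0]
wrist_force: [-0.4, 0.3, 0.5]
grip_width: 0.349
grasp_force: 0.1
```

```bash
python3 - <<'E'
from h import *
st=bot.read_state();print(w2f(st["tool_pos"]),st["wrist_force"])
E
```

```text
[-0.17292787  0.02927049] [-0.42745134  0.29738369  0.49357506]
```

>>> servo_tool:
  increments:
    - [[-0.015, 0, 0, 0, -0.3], [-0.015, 0, 0, 0, -0.3], [-0.015, 0, 0, 0, -0.3], [0, 0, 0, 0, -0.3]]

```text
time: 31.02
tool_pos: [0.4703, -0.2046, 0.0297]
tcp_rot: [0.036, 0.999, -0.0, 0.0]
wrist_force: [-0.3, -0.2, -0.1]
grip_width: 0.349
grasp_force: 0.0
```

>>> servo_tool:
  increments:
    - [[0, 0, 0.03, 0, -0.3], [-0.012, 0, 0, 0, -0.3], [-0.012, 0, 0, 0, -0.3], [-0.012, 0, 0, 0, -0.3], [0, 0, 0, 0, -0.3]]

```text
time: 31.65
tool_pos: [0.4713, -0.2045, 0.027]
tcp_rot: [0.036, 0.999, 0.0, -0.002]
wrist_force: [-13.6, -0.7, 8.3]
grip_width: 0.352
grasp_force: 6.9
```

>>> servo_tool:
  increments:
    - [[0.05, 0, 0, 0, -0.3], [0.1, 0, 0, 0, -0.3], [0, 0, -0.4, 0, 0.6], [0, 0, -0.5, 0, 0.6], [0, 0, -0.5, 0, 0.6], [0, 0, -0.4, 0, 0.6], [0, 0.5, 0, 0, 0.6], [0, 0.5, 0, 0, 0.6], [0, 0.5, 0, 0, 0.6], [0, 0.5, 0, 0, 0.6], [0, 0.5, 0, 0, 0.6], [0, 0.5, 0, 0, 0.6], [0, 0.5, 0, 0, 0.6], [0, 0.5, 0, 0, 0.6], [0, 0.5, 0, 0, 0.6], [0, 0.5, 0, 0, 0.6], [0, 0.5, 0, 0, 0.6], [0, 0.5, 0, 0, 0.6], [0, 0.5, 0, 0, 0.6], [0, 0.5, 0, 0, 0.6]]

```text
time: 34.15
tool_pos: [0.5013, 0.3559, 0.1713]
tcp_rot: [0.036, 0.999, 0.0, 0.0]
wrist_force: [-0.4, 0.2, 0.4]
grip_width: 0.802
grasp_force: 0.0
```

```bash
python3 - <<'E'
from h import *
amber("top",.034);amber("side",.010)
go([.4980,.4903],.006,np.pi-np.radians(3.5))
E
```

```text
top [417, 209, 22, 55, 1034] mean [ 0.5614 -0.2062] rect [ 561.7 -206.3] [ 54.5 156.1] 86.1
top [498, 217, 21, 56, 602] mean [ 0.5356 -0.4334] rect [ 536.2 -433.2] [ 53.7 155. ] 85.9
top [404, 326, 32, 33, 486] mean [ 0.2605 -0.1761] rect [ 262.1 -177.4] [55.4 72.5] 51.7
top [521, 450, 59, 21, 1188] mean [-0.0574 -0.527 ] rect [ -57.4 -527.1] [ 53.1 157. ] 0.3
side [447, 209, 32, 24, 397] mean [ 0.2563 -0.1756] rect [ 258.3 -177.1] [55.9 76.8] 51.9
side [220, 358, 70, 54, 1618] mean [0.4935 0.4936] rect [495.3 493.3] [ 51.9 154.4] 86.6
yaw -0.008 shift [0.136 1.656 2.059] a 3.0722 tilt [-0.  0. -1.]
```

>>> servo_tool:
  increments:
    - [[0.04, 0.41, 0, 0, 0.6], [0.03, 0.41, 0, 0, 0.6], [0.03, 0.41, 0, 0, 0.6], [0.03, 0.42, 0, 0, 0.6], [0, 0, 0.35, 0, 0.6], [0, 0, 0.35, 0, 0.6], [0, 0, 0.35, 0, 0.6], [0, 0, 0.35, 0, 0.6], [0, 0, 0.3, 0, 0.6], [0, 0, 0.2, 0, 0.6], [0, 0, 0.1, 0, 0.6], [0, 0, 0.06, 0, 0.6], [0, 0, 0, 0, -1], [0, 0, 0, 0, -1], [0, 0, 0, 0, -1], [0, 0, 0, 0, -1], [0, 0, 0, 0, -1], [0, 0, 0, 0, -1]]
  grip_force: 25

```text
time: 36.5
tool_pos: [0.5008, 0.4873, 0.0071]
tcp_rot: [0.036, 0.999, 0.0, 0.0]
wrist_force: [0.2, 0.2, 5.6]
grip_width: 0.592
grasp_force: 25.0
```

>>> servo_tool:
  increments:
    - [[0, 0, -0.2, 0, -1], [0, 0, -0.4, 0, -1], [0, 0, -0.5, 0, -1], [0, 0, -0.5, 0, -1], [0, 0, -0.3, 0, -1], [0, 0, 0, 0, -1]]

```text
time: 37.25
tool_pos: [0.501, 0.4874, 0.1609]
tcp_rot: [0.036, 0.999, 0.001, 0.001]
wrist_force: [0.1, 0.0, -2.3]
grip_width: 0.591
grasp_force: 25.0
```

```bash
python3 - <<'E'
from h import *
print(bot.read_state()["grip_width"])
go(f2w(-.086,.108),.034,np.pi-.0724)
E
```

```text
0.5906405450284242
yaw 0.0 shift [-1.283 -7.67   1.586] a 3.0694 tilt [ 0.003  0.002 -1.   ]
```

>>> servo_tool:
  increments:
    - [[-0.07, -0.42, 0, 0, -1], [-0.07, -0.42, 0, 0, -1], [-0.07, -0.42, 0, 0, -1], [-0.07, -0.42, 0, 0, -1], [-0.07, -0.42, 0, 0, -1], [-0.07, -0.42, 0, 0, -1], [-0.07, -0.42, 0, 0, -1], [-0.07, -0.42, 0, 0, -1], [-0.07, -0.42, 0, 0, -1], [-0.07, -0.42, 0, 0, -1], [-0.07, -0.42, 0, 0, -1], [-0.07, -0.42, 0, 0, -1], [-0.07, -0.42, 0, 0, -1], [-0.07, -0.42, 0, 0, -1], [-0.07, -0.42, 0, 0, -1], [-0.07, -0.42, 0, 0, -1], [-0.07, -0.42, 0, 0, -1], [-0.07, -0.42, 0, 0, -1], [0, -0.06, 0, 0, -1], [0, 0, 0, 0, -1]]

```text
time: 39.75
tool_pos: [0.5567, -0.1279, 0.1576]
tcp_rot: [0.036, 0.999, 0.0, -0.001]
wrist_force: [0.1, 1.1, -0.8]
grip_width: 0.587
grasp_force: 25.0
```

```bash
python3 - <<'E'
from h import *
print(bot.read_state()["grip_width"])
go(f2w(-.086,.112),.032,np.pi-.0724)
s=amber("side",.034);amber("top",.034)
save(s,"b2",(270,90,470,240),4)
E
```

```text
0.5865956838178804
yaw -0.0 shift [-0.033 -0.     1.57 ] a 3.069 tilt [-0.001  0.001 -1.   ]
side [344, 150, 52, 38, 966] mean [ 0.5601 -0.2224] rect [ 554.9 -229.1] [110.2 153.4] 83.6
side [593, 159, 25, 41, 649] mean [-0.0596 -0.5118] rect [ -60.1 -514.3] [187.3  46.7] 89.6
top [498, 217, 21, 56, 593] mean [ 0.5363 -0.4335] rect [ 536.4 -433.4] [ 53.9 154.4] 85.9
top [521, 450, 59, 21, 1189] mean [-0.0574 -0.5271] rect [ -57.4 -527.2] [ 53.1 157.1] 0.3
```

View pics/b2.png

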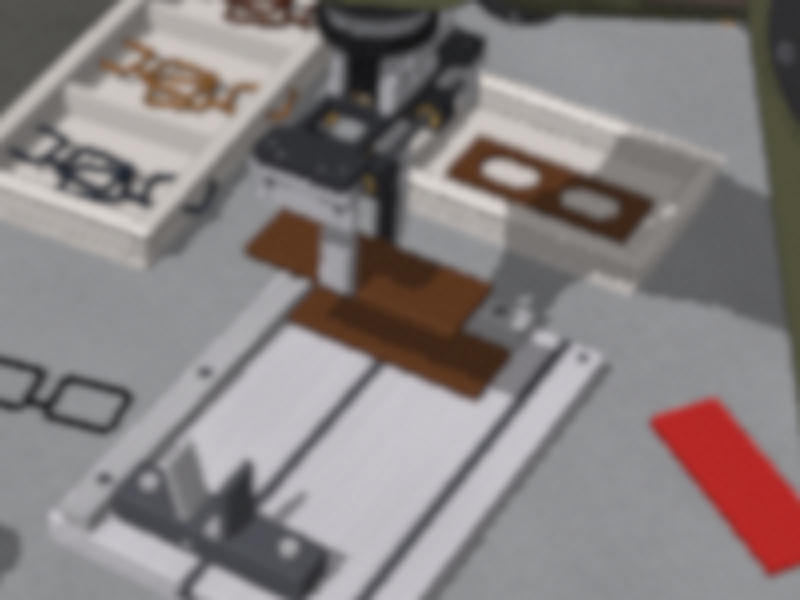

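Side crop: the first blank lies against the fence at about (370,175), and the second is held above the bed beside it. Lowering and releasing.

>>> servo_tool:
  increments:
    - [[0, 0, 0.3, 0, -1], [0, 0, 0.3, 0, -1], [0, 0, 0.3, 0, -1], [0, 0, 0.3, 0, -1], [0, 0, 0.2, 0, -1], [0, 0, 0.1, 0, -1], [0, 0, 0.06, 0, -1], [0, 0, 0.03, 0, -1], [0, 0, 0, 0, -1], [0, 0, 0, 0, 0.4], [0, 0, 0, 0, 0.4], [0, 0, 0, 0, 0.4], [0, 0, -0.2, 0, 0.4], [0, 0, -0.4, 0, 0.4], [0.36, 0, 0, 0, -0.3], [0.36, 0, 0, 0, -0.3], [0.36, 0, 0, 0, -0.3], [0.36, 0, 0, 0, -0.3], [0, 0, 0, 0, -0.3]]

```text
time: 42.22
tool_pos: [0.4416, -0.12, 0.0805]
tcp_rot: [0.036, 0.999, -0.0, 0.001]
wrist_force: [-0.2, -0.3, 0.0]
grip_width: 0.349
grasp_force: 0.0
```

```bash
python3 - <<'E'
from h import *
st=bot.read_state();print(w2f(st["tool_pos"]),st["grip_width"])
go(f2w(-.197,.112),.027,np.pi-.0724)
amber("top",.034)
E
```

```text
[-0.20397637  0.1115838 ] 0.3490594738921318
yaw -0.0 shift [-0.087  0.005  0.668] a 3.0689 tilt [ 0.001 -0.    -1.   ]
top [417, 209, 22, 56, 998] mean [ 0.5641 -0.2068] rect [ 561.3 -206.3] [ 54.5 156.7] 86.1
top [390, 211, 21, 51, 788] mean [ 0.5719 -0.1279] rect [ 560.8 -127.6] [ 53.4 144.6] 85.7
top [498, 217, 21, 56, 601] mean [ 0.5355 -0.4335] rect [ 536.2 -433.3] [ 53.8 155. ] 85.8
top [521, 450, 59, 21, 1188] mean [-0.0574 -0.527 ] rect [ -57.4 -527.2] [ 53.1 157.1] 0.3
```

>>> servo_tool:
  increments:
    - [[0, 0, 0.3, 0, -0.3], [0, 0, 0.2, 0, -0.3], [0, 0, 0.1, 0, -0.3], [0, 0, 0.065, 0, -0.3], [-0.07, 0, 0, 0, -0.3], [-0.07, 0, 0, 0, -0.3], [-0.07, 0, 0, 0, -0.3], [-0.06, 0, 0, 0, -0.3], [-0.05, 0, 0, 0, -0.3], [-0.04, 0, 0, 0, -0.3], [-0.03, 0, 0, 0, -0.3], [-0.02, 0, 0, 0, -0.3], [-0.015, 0, 0, 0, -0.3], [-0.012, 0, 0, 0, -0.3], [0, 0, 0, 0, -0.3]]

```text
time: 44.15
tool_pos: [0.4771, -0.1224, 0.026]
tcp_rot: [0.036, 0.999, 0.0, -0.0]
wrist_force: [-2.2, 0.1, 0.2]
grip_width: 0.349
grasp_force: 0.9
```

```bash
python3 - <<'E'
from h import *
st=bot.read_state();print(w2f(st["tool_pos"]),st["wrist_force"])
E
```

```text
[-0.16843047  0.11169756] [-2.17834624  0.06213778  0.21306631]
```

>>> servo_tool:
  increments:
    - [[-0.012, 0, 0, 0, -0.3], [0, 0, 0, 0, -0.3], [0, 0, 0, 0, -0.3]]

```text
time: 44.52
tool_pos: [0.4772, -0.1224, 0.026]
tcp_rot: [0.036, 0.999, 0.0, -0.001]
wrist_force: [-8.2, 0.3, 7.1]
grip_width: 0.349
grasp_force: 4.5
```

>>> servo_tool:
  increments:
    - [[0.05, 0, 0, 0, 0], [0.1, 0, 0, 0, 0], [0, 0, -0.4, 0, 1], [0, 0, -0.5, 0, 1], [0, 0, -0.5, 0, 1], [0, 0, -0.4, 0, 1], [0, 0, 0, 0.167, 1], [0, 0, 0, 0.167, 1], [0, 0, 0, 0.167, 1], [0, 0, 0, 0.167, 1], [0, 0, 0, 0.167, 1], [0, 0, 0, 0.167, 1], [0, 0, 0, 0.167, 1], [0, 0, 0, 0.167, 1], [0, 0, 0, 0.167, 1], [0, 0, 0, 0, 1]]

```text
time: 46.52
tool_pos: [0.4659, -0.1216, 0.1701]
tcp_rot: [0.733, 0.68, 0.0, 0.0]
wrist_force: [-0.2, 0.0, 0.2]
grip_width: 1.0
grasp_force: 0.0
```

```bash
python3 - <<'E'
from h import *
go(f2w(-.0805,.2665),.0655,np.pi/2-.0724)
amber("top",.034)
for n in("top","side"):
    s=bot.snapshot(n);print(bot.place_of(n,"jaw_grip"),proj(s,np.r_[f2w(-.08,.2665),.08]))
E
```

```text
yaw -0.002 shift [1.936 1.239 1.307] a 1.4965 tilt [ 0. -0. -1.]
top [390, 207, 22, 54, 562] mean [ 0.5939 -0.1242] rect [ 568.4 -128.4] [ 53.5 154.1] 85.7
top [419, 209, 20, 40, 562] mean [ 0.5924 -0.2127] rect [ 584.  -208.1] [ 53.7 111.3] 86.4
top [498, 217, 21, 56, 598] mean [ 0.5355 -0.4334] rect [ 536.2 -433.2] [ 53.5 155. ] 85.8
top [521, 450, 59, 21, 1157] mean [-0.057 -0.528] rect [ -57.4 -527.2] [ 53.1 157. ] 0.3
[{'centre': [342.7, 232.9], 'p': 0.87}] [[346.73949515 229.39127636]]
[{'centre': [324.5, 214.1], 'p': 0.87}, {'centre': [281.6, 184.6], 'p': 0.71}] [[326.13865055 209.73556102]]
```

>>> servo_tool:
  increments:
    - [[0.39, 0.25, 0, 0, 1], [0.39, 0.25, 0, 0, 1], [0.39, 0.25, 0, 0, 1], [0.39, 0.25, 0, 0, 1], [0.375, 0.24, 0, 0, 1], [0, 0, 0.3, 0, 1], [0, 0, 0.3, 0, 1], [0, 0, 0.3, 0, 1], [0, 0, 0.25, 0, 1], [0, 0, 0.15, 0, 1], [0, 0, 0, 0, 0], [0, 0, 0, 0, 0], [0, 0, 0, 0, 0], [0, 0, 0, 0, -1], [0, 0, 0, 0, -1], [0, 0, 0, 0, -1], [0, 0, 0, 0, -1], [0, 0, 0, 0, -1]]
  grip_force: 25

```text
time: 49.02
tool_pos: [0.5771, 0.0252, 0.0684]
tcp_rot: [0.733, 0.68, 0.001, 0.001]
wrist_force: [-9.8, -0.2, 19.1]
grip_width: 0.368
grasp_force: 25.0
```

>>> servo_tool:
  increments:
    - [[0, -0.01, -0.02, 0, -1], [-0.1, 0, 0, 0, -1], [-0.15, 0, 0, 0, -1], [-0.15, 0, 0, 0, -1], [-0.15, 0, 0, 0, -1], [-0.15, 0, 0, 0, -1], [-0.15, 0, 0, 0, -1], [-0.15, 0, 0, 0, -1], [-0.1, 0, 0, 0, -1], [-0.1, 0, 0, 0, -1], [0, 0, 0, 0, -1]]

```text
time: 50.4
tool_pos: [0.5699, -0.0711, 0.0685]
tcp_rot: [0.733, 0.68, 0.001, 0.001]
wrist_force: [8.7, -1.2, -2.1]
grip_width: 0.372
grasp_force: 25.0
```

```bash
python3 - <<'E'
from h import *
st=bot.read_state();print(w2f(st["tool_pos"]),st["wrist_force"],st["grip_width"])
go(f2w(-.08,.13),.0655,np.pi/2-.0724)
E
```

```text
[-0.07952522  0.16957004] [ 8.66119936 -1.23984768 -2.05058841] 0.3719032881273829
yaw -0.003 shift [-0.495 -0.006  0.037] a 1.495 tilt [ 0.004 -0.001 -1.   ]
```

>>> servo_tool:
  increments:
    - [[-0.05, -0.003, 0, 0, -1], [-0.05, 0, 0, 0, -1], [-0.05, 0, 0, 0, -1], [-0.05, 0, 0, 0, -1], [-0.05, 0, 0, 0, -1], [-0.05, 0, 0, 0, -1], [-0.05, 0, 0, 0, -1], [-0.04, 0, 0, 0, -1], [-0.02, 0, 0, 0, -1], [0, 0, 0, 0, -1]]

```text
time: 51.65
tool_pos: [0.5676, -0.1033, 0.0685]
tcp_rot: [0.733, 0.68, 0.001, 0.002]
wrist_force: [12.0, -0.7, -3.1]
grip_width: 0.365
grasp_force: 25.0
```

>>> servo_tool:
  increments:
    - [[-0.02, 0, 0, 0, -1], [-0.02, 0, 0, 0, -1], [-0.015, 0, 0, 0, -1], [0, 0, 0, 0, -1]]

```text
time: 52.15
tool_pos: [0.5673, -0.1075, 0.0685]
tcp_rot: [0.733, 0.68, 0.001, 0.002]
wrist_force: [11.9, 1.1, -3.2]
grip_width: 0.368
grasp_force: 25.0
```

```bash
python3 - <<'E'
from h import *
st=bot.read_state();print(w2f(st["tool_pos"]),st["wrist_force"],st["grip_width"])
s=amber("side",.034,150);save(s,"c1",(270,90,470,240),4)
E
```

```text
[-0.07955749  0.13307951] [11.88895014  1.14182932 -3.15757395] 0.367540087466601
side [593, 159, 25, 41, 644] mean [-0.0597 -0.5124] rect [ -60.1 -515. ] [185.8  46.5] 89.8
side [363, 169, 33, 32, 528] mean [ 0.5181 -0.1758] rect [ 529.5 -170.7] [107.3  91. ] 86.3
```

View pics/c1.png

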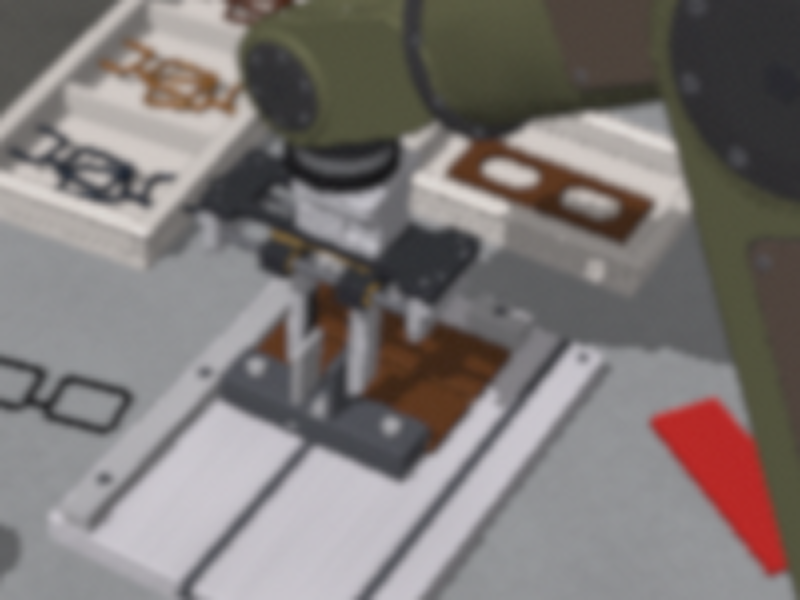

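Side crop: the jaw, at about (350,190), has closed the two plates together with little gap left. Creeping on until there is resistance.

>>> servo_tool:
  increments:
    - [[-0.012, 0.005, 0, 0, -1], [-0.012, 0, 0, 0, -1], [-0.012, 0, 0, 0, -1], [0, 0, 0, 0, -1]]

```text
time: 52.7
tool_pos: [0.5671, -0.1104, 0.0685]
tcp_rot: [0.733, 0.68, 0.001, 0.001]
wrist_force: [8.6, 0.3, -0.7]
grip_width: 0.368
grasp_force: 25.0
```

>>> servo_tool:
  increments:
    - [[-0.012, 0, 0, 0, -1], [0, 0, 0, 0, -1], [0, 0, 0, 0, -1]]

```text
time: 53.08
tool_pos: [0.567, -0.1113, 0.0685]
tcp_rot: [0.733, 0.68, 0.001, 0.001]
wrist_force: [8.1, 0.4, -0.7]
grip_width: 0.368
grasp_force: 25.0
```

>>> servo_tool:
  increments:
    - [[-0.012, 0, 0, 0, -1], [0, 0, 0, 0, -1], [-0.012, 0, 0, 0, -1], [0, 0, 0, 0, -1]]

```text
time: 53.58
tool_pos: [0.5669, -0.1132, 0.0685]
tcp_rot: [0.733, 0.68, 0.001, 0.001]
wrist_force: [8.4, 0.4, -0.8]
grip_width: 0.37
grasp_force: 25.0
```

>>> servo_tool:
  increments:
    - [[-0.012, 0, 0, 0, -1], [0, 0, 0, 0, -1], [0, 0, 0, 0, -1]]

```text
time: 53.95
tool_pos: [0.5668, -0.1142, 0.0685]
tcp_rot: [0.733, 0.68, 0.001, 0.001]
wrist_force: [8.7, 0.1, -1.0]
grip_width: 0.367
grasp_force: 25.0
```

```bash
python3 - <<'E'
from h import *
st=bot.read_state();print(w2f(st["tool_pos"]),st["wrist_force"],st["torque"])
s=bot.snapshot("side");t=bot.snapshot("top")
a=cv2.resize(s["color"][150:225,300:400],(800,600)[:2] if 0 else (533,400),interpolation=cv2.INTER_CUBIC);b=cv2.resize(t["color"][190:280,375:455],(267,300),interpolation=cv2.INTER_CUBIC)
b=np.vstack([b,np.zeros((100,267,3),np.uint8)])
cv2.imwrite("pics/c2.png",np.hstack([a,b])[...,::-1])
E
```

```text
[-0.07955345  0.1264045 ] [ 8.71532854  0.14423582 -0.95474419] [ 0.14296998 -1.35331668  0.09948255]
```

View pics/c2.png

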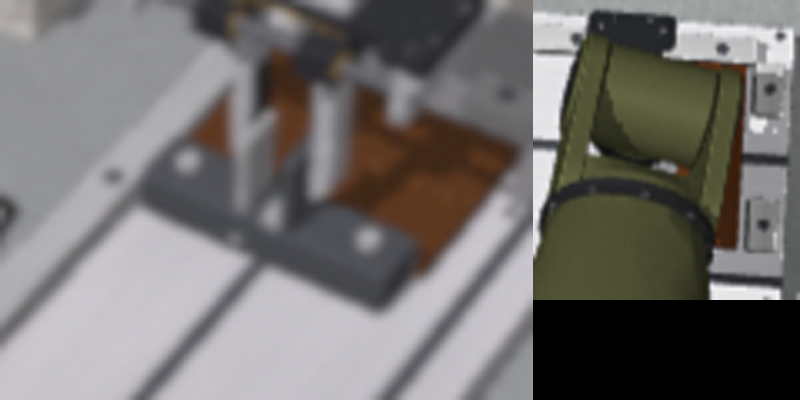

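Crop: both plates lie flat between the jaw and the fixed jaw. A small gap may remain at the pads, so I'll keep creeping.

>>> servo_tool:
  increments:
    - [[-0.012, 0, 0, 0, -1], [0, 0, 0, 0, -1], [-0.012, 0, 0, 0, -1], [0, 0, 0, 0, -1]]

```text
time: 54.55
tool_pos: [0.5667, -0.116, 0.0685]
tcp_rot: [0.733, 0.68, 0.001, 0.001]
wrist_force: [8.3, 1.8, -1.7]
grip_width: 0.367
grasp_force: 25.0
```

>>> servo_tool:
  increments:
    - [[-0.012, 0, 0, 0, -1], [0, 0, 0, 0, -1], [0, 0, 0, 0, -1]]

```text
time: 54.92
tool_pos: [0.5666, -0.1169, 0.0685]
tcp_rot: [0.733, 0.68, 0.001, 0.001]
wrist_force: [9.1, 1.8, -1.5]
grip_width: 0.368
grasp_force: 25.0
```

>>> servo_tool:
  increments:
    - [[-0.012, 0, 0, 0, -1], [0, 0, 0, 0, -1], [0, 0, 0, 0, -1]]

```text
time: 55.3
tool_pos: [0.5665, -0.1179, 0.0685]
tcp_rot: [0.733, 0.68, 0.001, 0.001]
wrist_force: [8.6, 1.5, -1.6]
grip_width: 0.369
grasp_force: 25.0
```

>>> servo_tool:
  increments:
    - [[-0.012, 0, 0, 0, -1], [0, 0, 0, 0, -1], [0, 0, 0, 0, -1]]

```text
time: 55.68
tool_pos: [0.5665, -0.1189, 0.0685]
tcp_rot: [0.733, 0.68, 0.001, 0.001]
wrist_force: [9.1, 1.6, -0.6]
grip_width: 0.364
grasp_force: 25.0
```

```bash
python3 - <<'E'
from h import *
s=bot.snapshot("side");t=bot.snapshot("top")
hs=lambda s:cv2.cvtColor(s["color"],cv2.COLOR_RGB2HSV)
h=hs(t);m=((h[...,0]<14)&(h[...,1]>120)&(h[...,2]>30)&(h[...,2]<160))
# extent of amber in top region near fixed jaw, fixture frame at z=.034
pts=np.argwhere(m[200:290,370:470])[:,::-1]+[370,200]
f=np.array([w2f(at(t,p.astype(float),.034)) for p in pts]);print("top min y",np.percentile(f[:,1],[0,2,5]).round(4),"x",f[:,0].min().round(4),f[:,0].max().round(4))
h=hs(s);m=((h[...,0]<14)&(h[...,1]>120)&(h[...,2]>30)&(h[...,2]<160))
pts=np.argwhere(m[155:225,320:420])[:,::-1]+[320,155]
f=np.array([w2f(at(s,p.astype(float),.034)) for p in pts])
for a in(-.15,-.13,-.1):
    q=f[abs(f[:,0]-a)<.006];print("side x",a,"y",q[:,1].min().round(4),q[:,1].max().round(4))
E
```

```text
top min y [0.0032 0.0033 0.0037] x -0.1545 0.0003
side x -0.15 y 0.0095 0.1038
side x -0.13 y 0.0091 0.0934
side x -0.1 y 0.0109 0.0915
```

```bash
python3 - <<'E'
from h import *
import pickle
S=pickle.load(open("s0.pkl","rb"))
def run(s,n):
    h=cv2.cvtColor(s["color"],cv2.COLOR_RGB2HSV);m=((h[...,0]<14)&(h[...,1]>120)&(h[...,2]>30)&(h[...,2]<160))
    x0,y0,x1,y1=(370,200,470,290) if n=="top" else (320,155,420,225)
    pts=np.argwhere(m[y0:y1,x0:x1])[:,::-1]+[x0,y0]
    f=np.array([w2f(at(s,p.astype(float),.034)) for p in pts])
    for a in(-.15,-.13,-.08,-.04,-.02):
        q=f[abs(f[:,0]-a)<.006]
        if len(q):print(n,"x",a,"y",q[:,1].min().round(4),q[:,1].max().round(4))
for n in S: run(S[n],n)
print("now")
for n in S: run(bot.snapshot(n),n)
E
```

```text
top x -0.15 y 0.0032 0.0547
top x -0.13 y 0.0014 0.0557
top x -0.08 y 0.0012 0.0555
top x -0.04 y 0.0031 0.0549
top x -0.02 y 0.0013 0.056
side x -0.15 y 0.0079 0.056
side x -0.13 y 0.0075 0.0136
side x -0.08 y 0.0089 0.0397
side x -0.04 y 0.0071 0.0135
now
top x -0.15 y 0.0032 0.0206
top x -0.13 y 0.0042 0.0158
top x -0.08 y 0.0039 0.0098
top x -0.04 y 0.0033 0.0034
side x -0.15 y 0.0101 0.1038
side x -0.13 y 0.0091 0.0934
side x -0.08 y 0.0153 0.0556
side x -0.04 y 0.0299 0.0702
side x -0.02 y 0.0154 0.0927
```

```bash
python3 - <<'E'
from h import *
s=bot.snapshot("side")
for p in((345.2,169.8),(378.5,183.75),(335.1,180),(369.4,194.6)): print(w2f(at(s,p,.054)).round(4))
print(bot.place_of("side","jaw_grip"),bot.spot_in("side","blank1"), w2f(bot.read_state()["tool_pos"]))
a=cv2.resize(s["color"][150:225,300:400],(800,600),interpolation=cv2.INTER_CUBIC);cv2.imwrite("pics/c3.png",a[...,::-1])
E
```

```text
[-0.0257  0.0824]
[-0.1354  0.0817]
[-0.0242  0.1345]
[-0.1354  0.1332]
[{'centre': [353.1, 181.0], 'p': 0.65}] [{'rect': [434.1, 190.9, 465.7, 234.0], 'p': 0.8}, {'rect': [242.1, 430.9, 285.2, 478.4], 'p': 0.67}, {'rect': [333.9, 167.3, 387.6, 202.3], 'p': 0.66}, {'rect': [350.7, 160.0, 398.5, 189.2], 'p': 0.64}, {'rect': [333.1, 335.0, 393.7, 400.7], 'p': 0.56}] [-0.0795371   0.12171585]
```

View pics/c3.png

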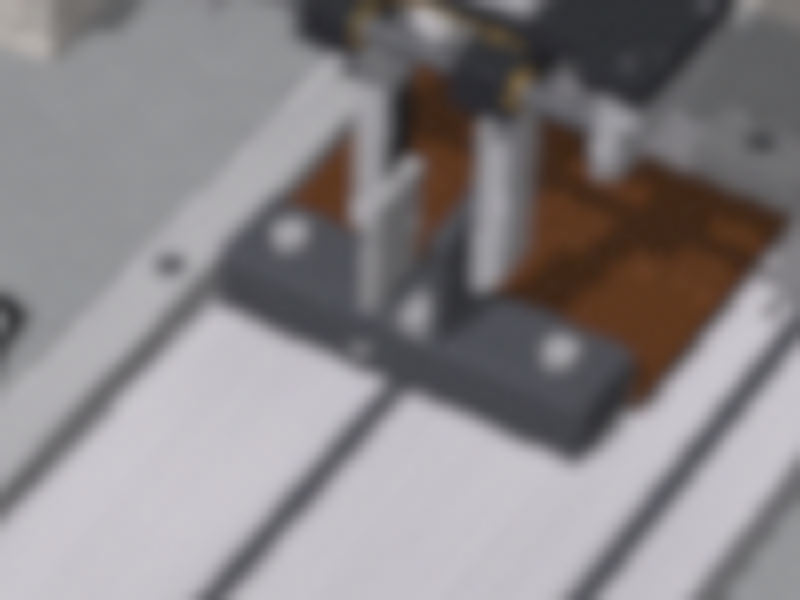

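>>> servo_tool:
  increments:
    - [[-0.012, 0, 0, 0, -1], [0, 0, 0, 0, -1], [0, 0, 0, 0, -1]]

```text
time: 56.4
tool_pos: [0.5664, -0.1198, 0.0685]
tcp_rot: [0.733, 0.68, 0.001, 0.001]
wrist_force: [8.7, 0.9, -1.4]
grip_width: 0.365
grasp_force: 25.0
```

>>> servo_tool:
  increments:
    - [[-0.012, 0, 0, 0, -1], [0, 0, 0, 0, -1], [0, 0, 0, 0, -1]]

```text
time: 56.78
tool_pos: [0.5664, -0.1205, 0.0685]
tcp_rot: [0.733, 0.68, 0.001, 0.001]
wrist_force: [10.1, 3.3, -1.0]
grip_width: 0.371
grasp_force: 25.0
```

>>> servo_tool:
  increments:
    - [[-0.012, 0, 0, 0, -1], [0, 0, 0, 0, -1], [0, 0, 0, 0, -1]]

```text
time: 57.15
tool_pos: [0.5663, -0.1206, 0.0684]
tcp_rot: [0.733, 0.68, 0.002, 0.001]
wrist_force: [10.1, 10.1, -0.3]
grip_width: 0.367
grasp_force: 25.0
```

>>> servo_tool:
  increments:
    - [[-0.008, 0, 0, 0, -1], [0, 0, 0, 0, -1], [0, 0, 0, 0, -0.22], [0, 0, 0, 0, -0.18], [0, 0, 0, 0, -0.14], [0, 0, 0, 0, -0.1], [0, 0, 0, 0, -0.06], [0, 0, 0, 0, -0.02], [0, 0, 0, 0, 0.1]]

```text
time: 58.28
tool_pos: [0.5658, -0.1219, 0.068]
tcp_rot: [0.733, 0.68, 0.001, 0.001]
wrist_force: [7.4, 2.9, -5.0]
grip_width: 0.543
grasp_force: 3.6
```

>>> servo_tool:
  increments:
    - [[0, 0, 0, 0, 1], [0, 0, 0, 0, 1], [0, 0, 0, 0, 1], [0, 0, -0.3, 0, 1], [0, 0, -0.5, 0, 1], [0, 0, -0.5, 0, 1], [0, 0, -0.3, 0, 1], [0.5, 0, 0, 0, 1], [0.5, 0, 0, 0, 1], [0.5, 0, 0, 0, 1], [0.5, 0, 0, 0, 1], [0.5, 0, 0, 0, 1], [0.5, 0, 0, 0, 1], [0.5, 0, 0, 0, 1], [0.5, 0, 0, 0, 1], [0, 0, 0, 0, 1]]

```text
time: 60.28
tool_pos: [0.5886, 0.1987, 0.1954]
tcp_rot: [0.732, 0.681, -0.0, -0.0]
wrist_force: [0.2, -0.7, -0.8]
grip_width: 0.999
grasp_force: 0.0
```

```bash
python3 - <<'E'
from h import *
s=bot.snapshot("side");t=bot.snapshot("top")
h=cv2.cvtColor(t["color"],cv2.COLOR_RGB2HSV);m=((h[...,0]<14)&(h[...,1]>120)&(h[...,2]>30)&(h[...,2]<160))
pts=np.argwhere(m[200:290,370:455])[:,::-1]+[370,200]
f=np.array([w2f(at(t,p.astype(float),.034)) for p in pts])
for a in(-.15,-.08,-.02):
    q=f[abs(f[:,0]-a)<.006];print("x",a,q[:,1].min().round(4),q[:,1].max().round(4))
for a in(.01,.03,.045,.065,.085,.1):
    q=f[abs(f[:,1]-a)<.004];print("y",a,q[:,0].min().round(4),q[:,0].max().round(4))
a=cv2.resize(t["color"][195:285,370:460],(400,400),interpolation=cv2.INTER_CUBIC)
b=cv2.resize(s["color"][145:220,315:390],(400,400),interpolation=cv2.INTER_CUBIC)
cv2.imwrite("pics/f1.png",np.hstack([a,b])[...,::-1])
E
```

```text
x -0.15 0.0032 0.1086
x -0.08 0.001 0.107
x -0.02 0.0013 0.1075
y 0.01 -0.1539 -0.0015
y 0.03 -0.1553 0.0001
y 0.045 -0.1536 -0.0009
y 0.065 -0.155 0.0005
y 0.085 -0.1535 -0.0007
y 0.1 -0.1545 -0.0016
```

View pics/f1.png

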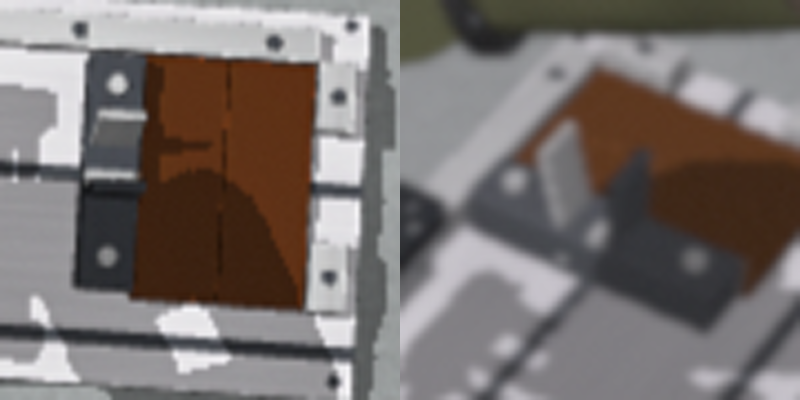

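The crop shows the plates tight to the pads and each other, ends in line with the fence. I'll check the tab angle against the start picture to confirm the lock.

```bash
python3 - <<'E'
from h import *
import pickle
t0=pickle.load(open("s0.pkl","rb"))["top"];t=bot.snapshot("top")
def prof(t,y,dx):
    g=t["color"].mean(2).astype(np.float32)
    xs=np.arange(-.150,0,.002);o=[]
    for x in xs:
        v=[]
        for d in(-.004,0,.004):
            p=proj(t,np.r_[f2w(x,y+d),.08])[0].astype(np.float32);v.append(cv2.getRectSubPix(g,(1,1),(float(p[0]),float(p[1])))[0,0])
        o.append(np.mean(v))
    return xs,np.array(o)
for n,tt,y in(("start",t0,.080),("now",t,.136)):
    xs,o=prof(tt,y,0);d=np.diff(o);i=np.argsort(-abs(d))[:8];print(n,sorted([(round(float(xs[k])*1e3),int(d[k])) for k in i]))
    print(o.astype(int).tolist())
E
```

```text
start [(-88, 39), (-86, 33), (-82, -39), (-48, 35), (-44, -36), (-42, -36), (-6, 32), (-4, 42)]
[69, 69, 69, 70, 72, 92, 104, 112, 111, 108, 98, 82, 73, 70, 70, 70, 71, 71, 71, 71, 71, 71, 71, 69, 62, 47, 34, 29, 36, 58, 70, 88, 127, 161, 153, 113, 81, 72, 71, 72, 71, 72, 74, 79, 82, 83, 84, 85, 85, 85, 89, 119, 155, 170, 134, 98, 71, 69, 71, 79, 96, 107, 108, 101, 94, 83, 75, 70, 70, 70, 71, 74, 89, 121, 164]
now [(-88, 47), (-86, 57), (-82, -34), (-80, -33), (-50, 38), (-44, -44), (-6, 50), (-4, 57)]
[46, 45, 45, 47, 56, 78, 92, 100, 103, 98, 81, 63, 49, 47, 46, 46, 46, 46, 46, 46, 46, 47, 47, 47, 47, 43, 34, 29, 34, 43, 46, 73, 120, 178, 157, 122, 89, 79, 77, 77, 77, 78, 83, 88, 91, 92, 93, 93, 92, 94, 105, 144, 171, 168, 123, 90, 76, 75, 83, 109, 140, 160, 162, 156, 142, 111, 90, 77, 76, 76, 76, 75, 83, 134, 191]
```

Tab separation is about 39–40 mm, as at the start (0.1 rad would be 6 mm less), so the jaw is locked. The arm is clear.

```bash
python3 -c "
from plant import bot
print(bot.sign_off())"
```

```text
the job is handed in; nothing more can be done
None
```

The job is handed in. The routed plate lies flat in the tray, both uncut plates (only two were there) are flush to the back fence and closed up tight against the fixed jaw, and the tab is back in its start position, so the jaw should be locked; I did not pull on it.

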